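# Roll the glued edge strip of a curved board on a floating fixture

### The arm

A 6-joint arm with a two-finger parallel gripper is mounted at the origin on the work surface. World frame = base frame: x ahead of the robot, y to its left, z up, the work surface at z = 0. Lengths are in m, angles in rad, forces in N, time in s.
With the tool pointing down it reaches from about 0.35 to 0.85 m from the base axis. Payload 8.1 kg.
Tool frame: the origin (TCP) lies at the very end of the fingers, on their centre line; the grasp point (between the pads) lies 19 mm behind it; z points along the fingers, y is the line along which they close (so a half turn about z gives the same grasp; the last joint's range is limited). The gripper opens to 93 mm and grips with 3 to 60 N. Pads are 15 mm wide; open, the fingers measure 128 mm over their backs; the gripper's body (75 mm by 188 mm) begins 65 mm behind the grasp point.
Start: joints at [1.226, 0.13, 1.488, -0, 1.523, -0.085], TCP at [0.154, 0.58, 0.219] pointing down, gripper open.
Joint ranges: [-2.96, 2.96], [-0.89, 2.26], [0.02, 2.5], [-1.34, 4.48], [0, 2.73], [-2.66, 2.66]. Speed limits (rad/s): [2.39, 2.39, 2.79, 3.14, 3.14, 3.14].

### API

Orientations are given as a rotation vector (axis times angle).
In Python, from plant import robot, imaging gives the robot as it stands.
- The arm moves only by the tool jog_arm, never from a script. Its argument "rows" is a list of rows, each a list of 2 entries, a list of its own where there are three numbers: the shift along the tool's x, y, z each as a share of 0.2 m, from -1 to 1, then the turn, a rotation vector about the tool's x, y, z each as a share of pi/2 rad, from -1 to 1. A call has 1 to 5 rows; each row is the pose to reach, as a shift and turn from the pose commanded when the call began, along the tool's axes at that moment; what a row does not reach only later rows make up. A row lasts 1/10 s, in which the tool goes at most 50 mm and 8.59 degrees, less where a joint would pass 70% of its speed; a pose out of reach is approached as far as the arm can. A call with a number of a shift or a turn outside -1 to 1 is refused whole. A call with a gripper value outside its range is refused whole. "hand" is the closure, from -1 (fully open) to 1 (shut), set as the call begins (left out, the last holds). The fingers move at their own pace and stop on an object; "squeeze" is the grip in N (left out, the last holds). Time passes only in rows, so rows that repeat a pose let the fingers close. It gives the time, the measured TCP pose, the force, the opening and the grip force at its end, in the units of the state.
- robot.read_state(): the state, without advancing time (a new reading comes with each control period).
- imaging.read_camera(name): name is "scene" or "top" or "wrist"; returns a dict with "frame" (420x560x3 uint8, red, green, blue), "vertical_fov" (degrees; the focal length in pixels is half the picture's height over the tangent of half this angle, whatever the lens; pixels are square), "cx", "cy" (the principal point, pixels), "R" (3x3) and "t" (3): a world point X has camera coordinates R X + t. Camera axes: x right, y down, z forward; pixel columns grow to the right and rows downward; lengths in m; the calibration is good to about 2 mm. A picture is of the moment at which its call begins. There is no depth.
- robot.close_job(): hands the job in; it is judged then, once.
The state is a dict: "t": time; "q": joint angles; "dq": joint speeds; "joint_torque": joint torques, N m; "tool_pos": TCP position; "orientation": TCP orientation; "force": force on the tool from outside, world axes, zero at the start; "wrist_torque": the same for the moment, N m; "opening": finger opening in m; "gripper_force": force on a finger pad.
Only numpy, scipy, OpenCV 4.12 (cv2) and the standard library are available. Lean on these libraries where they do the work, as an engineer would, in place of code of your own. Each camera call takes 0.05 s, during which the arm holds its last target. There are 200 camera calls.

### The job

Take the hand edge roller by its wooden handle and roll down the freshly glued half-round strip on the curved front edge of the board in the floating fixture: press on near the strip's left end (robot's left), roll in one pass to near its right end without easing off, then come back to the middle and keep the roller pressed there, with the carriage almost still, for five seconds. Press with about 5 N all the way (not under 3 N nor over 8 N between the ends; the fixture's spring shows it) and never let the free-running carriage run into its end stops. Touch the board only with the roller, leave the glue jar where it stands, and finish while still holding the roller pressed against the middle of the strip.

Things in the scene. Friction and masses are not known exactly. Their poses are not given: they have to be found in the camera images.
- roller: Hand edge roller (0.3 kg) standing upright on its wheel. Black rubber wheel, radius 25, from 0 to 40 mm above the origin, turns freely about the tool's z axis. Above it a steel plate 44 x 44 (55 to 61 mm up), then a square wooden handle. Origin: centre of the wheel's underside, on the wheel's axis; z up.
- roller_grip (a point): Point on the axis of the roller's handle, 100 mm above the roller's origin. The handle is 30 x 30 mm square, 61 to 131 mm above the origin, faces along the tool's x and y. Grip it from above by the faces that look towards and away from the board, with 60 N or more; hand and fingers must stay above the board's top (79 mm above the table).
- fixture: Floating fixture fixed to the table: steel base 250 x 620 x 12 mm, two round rails along its y axis, grey end blocks 57 mm high. Origin: underside, 115 mm behind the base's front, mid-length; x points away from the robot's side, y left along the rails, z up; yaw varies. On the rails a carriage, on it a plywood board (240 wide, 57 to 79 mm above the table) with a strip on its front edge.
- carriage_mid (a point): Top centre of the carriage, an aluminium plate 200 x 180 mm that runs on the rails, 52 mm above the table, hidden under the board; its back plate rises to 94 mm above the table behind the board. At joint 0 it lies 10 mm behind the fixture's origin. Axes as the fixture's.
- edge_mid (a point): Foremost point of the half-round strip, middle of its length, 68 mm above the table; moves with the board; axes as the fixture's. With both joints 0 it is 160 mm before the fixture's origin. From above the strip is a convex arc of radius 0.6 m: at y off the middle its front is y*y/1.2 (m) farther back. The strip is 240 mm long, 24 mm high; wheel touches with the roller's axis 25 mm before it.
- edge_left (a point): Point on the strip's front 90 mm left (+y) of the middle. Press on here or farther left, 80 mm left of the middle at least; the strip ends at 120 mm. Have the roller's underside 40 to 55 mm above the table so that wheel and strip are level.
- edge_right (a point): Point on the strip's front 90 mm right (-y) of the middle. Roll to here, 80 mm right of the middle at least, before turning back; the strip ends at 120 mm.
- carriage (a joint): Carriage along the rails (m), + left, stops at -0.18 and 0.18. Nearly free: friction 0.015 N, damping 0.4 N s/m, no spring. Carriage with board weighs 6.0 kg nominal (hidden spread 25 %). The strip is convex: a roller pressed with F newtons at y off the middle drives the carriage the other way (-y for a roller left of the middle) with F*y/0.6 N; balance at the middle is unstable.
- board (a joint): How far the board is pressed back along the fixture's x (m) against its spring: 0 free, travel 0.085. Spring 120 N/m without preload, damping 8 N s/m, board 2.5 kg nominal. 0.025 is 3 N, 0.042 is 5 N, 0.067 is 8 N.
- glue_jar: Closed glue jar, radius 30, 70 mm high, white lid; bystander. Origin: centre of its underside. Jar and roller may swap places.
Mind the look-alikes: they are no part of the job. Of the things like the roller, leave any that is red; of the rest the larger one is meant.

How it is judged:
By the outcome, as a careful person would: the job done as asked, in the order asked, and still so for the second after the job is handed in, while the arm keeps its last pose, push and grip.
It also fails if it takes over 51 s, if anything falls off the work surface, if the arm or the gripper's body presses on something with over 40 N, if the wrist force passes 120 N, or if a joint passes its speed limit or range.

## Working session

There is one attempt and no reset: what is moved stays moved. The work goes in short steps, Python scripts to look and compute and a tool call to move; the robot and the scene stay as the last step left them, time stands still between calls to the robot, and variables do not carry over. Pictures are saved under pics/ and viewed, at most 10 in all, crops included, and the job is handed in when it is done.

Besides the shell and the picture viewer there is one more tool, called after "Request:" as name(argument=value, ...), one argument or row to a line, values as JSON. jog_arm: Moves the arm, as the interface text tells. Its arguments: {"type":"object","properties":{"rows":{"type":"array"},"hand":{"type":"number"},"squeeze":{"type":"number"}},"required":["rows"]}

```bash
mkdir -p pics; ls; python3 - <<'E'
from plant import robot, imaging
import cv2, numpy as np, pickle
s=robot.read_state(); print({k:np.round(v,3).tolist() for k,v in s.items()})
d={}
for n in ["scene","top","wrist"]:
    c=imaging.read_camera(n); d[n]=c
    print(n,c["vertical_fov"],c["cx"],c["cy"],np.round(c["R"],4).tolist(),np.round(c["t"],4).tolist(), [k for k in c if k not in("frame",)])
    cv2.imwrite(f"pics/{n}0.png",c["frame"][:,:,::-1])
pickle.dump(d,open("c0.pkl","wb"))
E
```

```text
pics
{'t': 0.0, 'q': [1.226, 0.131, 1.489, 0.0, 1.523, -0.085], 'dq': [0.001, 0.001, 0.002, 0.001, -0.0, -0.0], 'joint_torque': [-0.0, -55.984, -49.177, 0.077, 0.035, -0.0], 'tool_pos': [0.154, 0.579, 0.218], 'orientation': [-0.407, -3.115, 0.003], 'force': [-0.727, -0.547, 0.137], 'wrist_torque': [0.012, -0.029, 0.009], 'gripper_force': 0.0, 'opening': 0.093}
scene 48.52432404583357 276.68143760418985 210.32233705386295 [[0.1224, 0.9923, -0.0164], [0.7646, -0.1048, -0.6359], [-0.6327, 0.0653, -0.7716]] [-0.0592, -0.3696, 1.5342] ['vertical_fov', 'cx', 'cy', 'R', 't']
top 51.58582132710332 277.309662703913 209.29021565745091 [[-0.0151, -0.9998, -0.009], [-0.9987, 0.0155, -0.0481], [0.0482, 0.0083, -0.9988]] [-0.0006, 0.5602, 1.2393] ['vertical_fov', 'cx', 'cy', 'R', 't']
wrist 58.20271225528156 276.2934891695844 215.09788952329393 [[0.2568, 0.9665, -0.0015], [0.9351, -0.2481, 0.2529], [0.244, -0.0663, -0.9675]] [-0.5986, -0.03, 0.39] ['vertical_fov', 'cx', 'cy', 'R', 't']
```

View pics/top0.png

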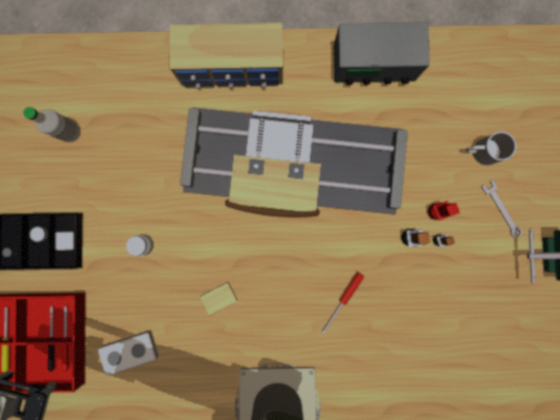

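View pics/scene0.png

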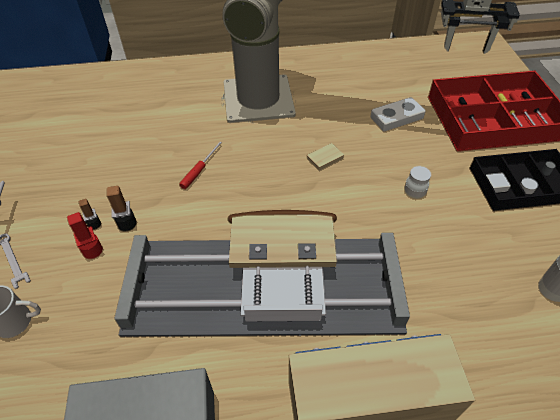

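Top view: the roller-like things are the red one (445,211), the larger black/wooden one (415,238) and the small black/wooden one (444,241). The larger non-red one fits the description. The jar is at (138,245), the fixture is centred near (295,160), and the strip runs from (228,204) to (319,213). I'll confirm the roller in an enlarged crop and measure.

```bash
cat > h.py <<'E'
import numpy as np, cv2
def foc(c): return c["frame"].shape[0]/2/np.tan(np.radians(c["vertical_fov"])/2)
def ray(c,uv):
    R=np.array(c["R"]);t=np.array(c["t"]);f=foc(c)
    d=R.T@np.array([(uv[0]-c["cx"])/f,(uv[1]-c["cy"])/f,1.]); return -R.T@t,d/np.linalg.norm(d)
def onz(c,uv,z):
    o,d=ray(c,uv); return o+d*(z-o[2])/d[2]
def tri(*cu):
    A=np.zeros((3,3));b=np.zeros(3);L=[ray(*x) for x in cu]
    for o,d in L:
        P=np.eye(3)-np.outer(d,d);A+=P;b+=P@o
    X=np.linalg.solve(A,b); return X,[float(np.linalg.norm((np.eye(3)-np.outer(d,d))@(X-o))) for o,d in L]
def proj(c,X):
    p=np.array(c["R"])@X+np.array(c["t"]); f=foc(c); return p[0]/p[2]*f+c["cx"],p[1]/p[2]*f+c["cy"]
E
python3 - <<'E'
import pickle,cv2,numpy as np
from h import *
d=pickle.load(open("c0.pkl","rb"))
a=cv2.resize(d["top"]["frame"][190:260,390:470],(400,350),interpolation=cv2.INTER_CUBIC)
b=cv2.resize(d["scene"]["frame"][180:260,60:140],(350,350),interpolation=cv2.INTER_CUBIC)
f=cv2.resize(d["top"]["frame"][100:222,175:415],(750,381)[:2],interpolation=cv2.INTER_CUBIC)[:, :]
img=np.zeros((600,800,3),np.uint8); img[:210,:240]=cv2.resize(a,(240,210)); 
img[:210,250:460]=cv2.resize(b,(210,210)); img[215:596,:750]=f
cv2.imwrite("pics/crop1.png",img[:,:,::-1])
c=d["top"]
# wood base fixture corners by eye on z=.012, roller base approx
for uv in [(404,238),(135,246)]: print("z0",np.round(onz(c,uv,0),3))
for uv in [(425,238)]: print("z.131",np.round(onz(c,uv,.131),3))
E
```

```text
z0 [ 0.472 -0.375  0.   ]
z0 [0.46  0.407 0.   ]
z.131 [ 0.474 -0.392  0.131]
```

View pics/crop1.png

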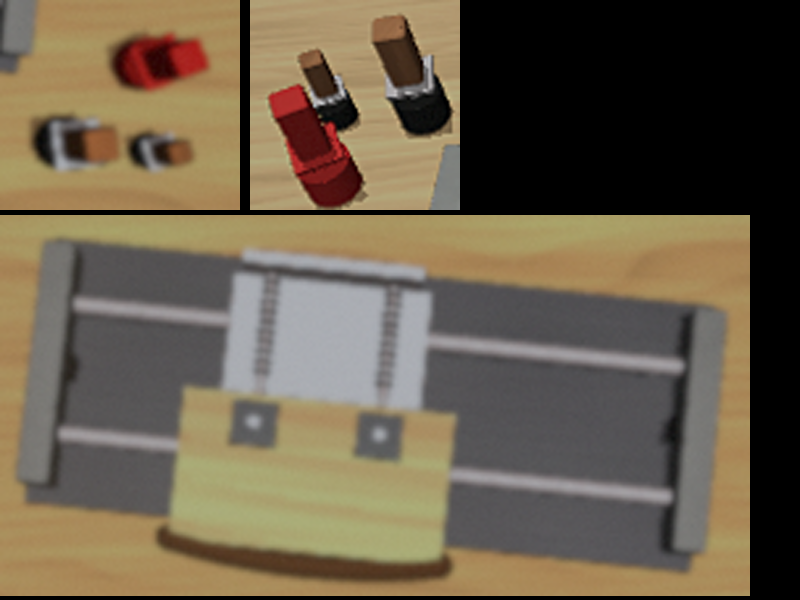

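The crop confirms it: the larger black-wheeled roller with the brown wooden handle, top face at about (423,238) in top and (115,191) in scene. The red and small ones are excluded. Next I measure handle top and fixture.

```bash
python3 - <<'E'
import pickle,cv2,numpy as np
from h import *
d=pickle.load(open("c0.pkl","rb"))
T,S=d["top"],d["scene"]
def hsv(c): return cv2.cvtColor(cv2.GaussianBlur(c["frame"],(3,3),0),cv2.COLOR_RGB2HSV)
def win(m,x0,y0,x1,y1):
    o=np.zeros_like(m);o[y0:y1,x0:x1]=m[y0:y1,x0:x1];return o
def show(c,pts):
    h=hsv(c)
    for p in pts: print(p,h[p[1],p[0]].tolist(),end=' ')
    print()
show(T,[(423,238),(419,238),(427,238),(405,238),(412,230),(270,212),(250,190),(423,250)])
show(S,[(115,191),(119,205),(125,218),(280,217),(280,230),(100,180)])
# wood rectangles
for c,box,lo,hi in [(T,(408,226,434,250),(0,110,60),(13,255,255)),(S,(100,180,130,200),(0,90,110),(14,255,255))]:
    m=win(cv2.inRange(hsv(c),lo,hi),*box)
    cs=max(cv2.findContours(m,0,2)[0],key=cv2.contourArea); r=cv2.minAreaRect(cs); print(r, cv2.contourArea(cs)); c["p"]=r[0]
print("handle top tri",tri((T,T["p"]),(S,S["p"])))
# fixture: dark base corners via contour
m=win(cv2.inRange(hsv(T),(0,0,20),(180,75,170)),175,100,415,222)
m=cv2.morphologyEx(m,cv2.MORPH_CLOSE,np.ones((5,5)))
cs=max(cv2.findContours(m,0,2)[0],key=cv2.contourArea); print("fix rect",cv2.minAreaRect(cs))
# strip
for c,box in [(T,(220,195,330,222)),(S,(222,208,342,222))]:
    m=win(cv2.inRange(hsv(c),(0,60,15),(20,255,105)),*box)
    cs=max(cv2.findContours(m,0,2)[0],key=cv2.contourArea); p=cs[:,0]
    print("strip area",cv2.contourArea(cs),p[p[:,0].argmin()],p[p[:,0].argmax()])
    if c is T:
        P=[]
        for u in range(p[:,0].min()+3,p[:,0].max()-2):
            v=p[p[:,0]==u,1].max()+.5; P.append(onz(T,(u,v),.068)[:2])
        P=np.array(P)
        A=np.c_[np.ones(len(P)),P[:,1],P[:,1]**2]; k=np.linalg.lstsq(A,P[:,0],rcond=None)[0]
        print("x=poly(y)",k,"rms",np.std(A@k-P[:,0]),"y range",P[:,1].min(),P[:,1].max())
# rails: bright thin lines -> fit
g=T["frame"].astype(int).mean(2)
for (u0,u1,v0,v1,du) in [(330,390,120,0,0)]: pass
def rail(us,f0):
    Q=[]
    for u in us:
        v=int(round(f0(u))); col=g[v-5:v+6,u]; w=np.clip(col-np.median(col),0,None)
        Q.append(onz(T,(u,v-5+(w*np.arange(11)).sum()/w.sum()),.034)[:2])
    Q=np.array(Q); k=np.polyfit(Q[:,1],Q[:,0],1); print("rail slope",k, "yaw",-np.degrees(np.arctan(k[0])),np.std(np.polyval(k,Q[:,1])-Q[:,0]))
s=.32
back=lambda u:128+(u-198)*(148-128)/(392-198.)
front=lambda u:170+(u-195)*(190-170)/(388-195.)
rail(list(range(202,242))+list(range(320,390)),back); rail(list(range(198,225))+list(range(326,386)),front)
E
```

```text
(423, 238) [12, 164, 148] (419, 238) [12, 167, 125] (427, 238) [13, 161, 144] (405, 238) [0, 8, 31] (412, 230) [12, 30, 84] (270, 212) [13, 150, 85] (250, 190) [26, 87, 170] (423, 250) [20, 115, 169] 
(115, 191) [13, 133, 153] (119, 205) [13, 148, 69] (125, 218) [60, 12, 21] (280, 217) [27, 62, 182] (280, 230) [27, 61, 180] (100, 180) [19, 94, 177] 
((422.3846130371094, 237.92308044433594), (10.198039054870605, 10.59027099609375), 78.69007110595703) 88.0
((112.40999603271484, 190.37001037597656), (8.202439308166504, 12.020814895629883), 81.8698959350586) 77.0
handle top tri (array([ 0.47419186, -0.38891896,  0.12765157]), [0.002106162744745214, 0.002106162744745179])
fix rect ((293.80560302734375, 158.3887176513672), (221.77047729492188, 88.6572265625), 6.06492280960083)
strip area 420.5 [226 201] [318 213]Traceback (most recent call last):
  File "<stdin>", line 31, in <module>
    return umr_maximum(a, axis, None, out, keepdims, initial, where)
ValueError: zero-size array to reduction operation maximum which has no identity
```

Request:
jog_arm(
  rows=[
    [[-0.93, -0.4, 0], [0, 0, 0]],
    [[-0.93, -0.4, 0], [0, 0, 0]],
    [[-0.93, -0.4, 0], [0, 0, 0]],
    [[-0.93, -0.4, 0], [0, 0, 0]],
    [[-0.93, -0.4, 0], [0, 0, 0]],
  ],
  hand=-1,
  squeeze=60,
)

```text
t: 0.65
tool_pos: [0.3174, 0.4512, 0.2183]
orientation: [0.415, 3.113, -0.002]
force: [-0.0, 1.2, 0.8]
opening: 0.093
gripper_force: 0.0
```

Request:
jog_arm(
  rows=[
    [[-0.93, -0.4, 0], [0, 0, 0]],
    [[-0.93, -0.4, 0], [0, 0, 0]],
    [[-0.93, -0.4, 0], [0, 0, 0]],
    [[-0.93, -0.4, 0], [0, 0, 0]],
    [[-0.93, -0.4, 0], [0, 0, 0]],
  ],
)

```text
t: 1.15
tool_pos: [0.4759, 0.3262, 0.2181]
orientation: [0.415, 3.113, -0.002]
force: [-0.3, -0.2, -0.3]
opening: 0.0932
gripper_force: 0.0
```

Request:
jog_arm(
  rows=[
    [[-0.23, -0.87, 0], [0, 0, 0]],
    [[-0.23, -0.87, 0], [0, 0, 0]],
    [[-0.23, -0.87, 0], [0, 0, 0]],
    [[-0.23, -0.87, 0], [0, 0, 0]],
  ],
)

```text
t: 1.55
tool_pos: [0.4714, 0.1481, 0.2184]
orientation: [-0.407, -3.115, 0.001]
force: [0.9, 0.4, 0.4]
opening: 0.0932
gripper_force: 0.0
```

Request:
jog_arm(
  rows=[
    [[-0.23, -0.87, 0], [0, 0, 0]],
    [[-0.23, -0.87, 0], [0, 0, 0]],
    [[-0.23, -0.87, 0], [0, 0, 0]],
    [[-0.23, -0.87, 0], [0, 0, 0]],
  ],
)

```text
t: 1.95
tool_pos: [0.4716, -0.032, 0.2186]
orientation: [0.408, 3.115, -0.0]
force: [1.1, 0.9, -0.0]
opening: 0.0931
gripper_force: 0.0
```

Request:
jog_arm(
  rows=[
    [[-0.23, -0.87, 0], [0, 0, 0]],
    [[-0.23, -0.87, 0], [0, 0, 0]],
    [[-0.23, -0.87, 0], [0, 0, 0]],
    [[-0.23, -0.87, 0], [0, 0, 0]],
  ],
)

```text
t: 2.35
tool_pos: [0.4716, -0.2121, 0.2185]
orientation: [-0.409, -3.115, 0.0]
force: [0.2, 0.0, -0.2]
opening: 0.0927
gripper_force: 0.0
```

Request:
jog_arm(
  rows=[
    [[-0.23, -0.87, 0], [0, 0, 0]],
    [[-0.23, -0.87, 0], [0, 0, 0]],
    [[-0.23, -0.87, 0], [0, 0, 0]],
    [[-0.23, -0.87, 0], [0, 0, 0]],
  ],
)

```text
t: 2.75
tool_pos: [0.4716, -0.3922, 0.2181]
orientation: [-0.409, -3.115, -0.0]
force: [-0.4, -0.2, -0.6]
opening: 0.0931
gripper_force: 0.0
```

Request:
jog_arm(
  rows=[
    [[0, 0, 0], [0, 0, 0.45]],
    [[0, 0, 0], [0, 0, 0.45]],
    [[0, 0, 0], [0, 0, 0.45]],
    [[0, 0, 0], [0, 0, 0.45]],
    [[0, 0, 0], [0, 0, 0.45]],
  ],
)

```text
t: 3.25
tool_pos: [0.4724, -0.3888, 0.2182]
orientation: [-1.467, -2.777, -0.001]
force: [0.2, -0.2, -0.7]
opening: 0.093
gripper_force: 0.0
```

Request:
jog_arm(
  rows=[
    [[0, 0, 0], [0, 0, 0.45]],
    [[0, 0, 0], [0, 0, 0.45]],
    [[0, 0, 0], [0, 0, 0.45]],
    [[0, 0, 0], [0, 0, 0.45]],
    [[0, 0, 0], [0, 0, 0.45]],
  ],
)

```text
t: 3.75
tool_pos: [0.4725, -0.3887, 0.2183]
orientation: [-2.337, -2.098, -0.001]
force: [-0.4, 0.4, -0.1]
opening: 0.0931
gripper_force: 0.0
```

```bash
python3 - <<'E'
from plant import robot, imaging
import pickle,cv2,numpy as np
from h import *
d=pickle.load(open("c0.pkl","rb")); T=d["top"]
W=imaging.read_camera("wrist"); pickle.dump(W,open("w1.pkl","wb")); cv2.imwrite("pics/w1.png",W["frame"][:,:,::-1])
hs=lambda c:cv2.cvtColor(cv2.GaussianBlur(c["frame"],(3,3),0),cv2.COLOR_RGB2HSV)
print("expected handle px",proj(W,np.array([.474,-.389,.131])),proj(W,np.array([.474,-.389,.061])))
h=hs(T)
m=cv2.inRange(h,(0,60,15),(22,255,125)); o=np.zeros_like(m);o[195:222,220:330]=m[195:222,220:330]
p=np.argwhere(o)[:,::-1]; print(len(p),p[:,0].min(),p[:,0].max())
P=[]
for u in range(p[:,0].min()+2,p[:,0].max()-1):
    v=p[p[:,0]==u,1]
    if len(v): P.append(onz(T,(u,v.max()+.5),.068)[:2])
P=np.array(P);A=np.c_[np.ones(len(P)),P[:,1],P[:,1]**2];k=np.linalg.lstsq(A,P[:,0],rcond=None)[0]
print("poly",k,np.std(A@k-P[:,0]),P[0],P[-1])
print("ends",onz(T,(p[:,0].min(),201),.068),onz(T,(p[:,0].max()+1,213),.068))
g=T["frame"].astype(int).mean(2)
def rail(us,f0):
    Q=[]
    for u in us:
        v=int(round(f0(u))); col=g[v-5:v+6,u]; w=np.clip(col-np.median(col)-10,0,None)
        Q.append(onz(T,(u,v-5+(w*np.arange(11)).sum()/w.sum()),.034)[:2])
    Q=np.array(Q); k=np.polyfit(Q[:,1],Q[:,0],1); print("rail",k,"yaw",-np.degrees(np.arctan(k[0])),np.std(np.polyval(k,Q[:,1])-Q[:,0]))
rail(list(range(202,242))+list(range(320,390)),lambda u:128+(u-198)*20/194.)
rail(list(range(198,225))+list(range(326,386)),lambda u:170+(u-195)*20/193.)
# base + end block corners
m=cv2.inRange(h,(0,0,20),(180,75,170)); o=np.zeros_like(m);o[100:222,175:415]=m[100:222,175:415]
o=cv2.morphologyEx(o,cv2.MORPH_CLOSE,np.ones((7,7)));cs=max(cv2.findContours(o,0,1)[0],key=cv2.contourArea)
print(cv2.approxPolyDP(cs,6,True)[:,0].tolist())
E
```

```text
expected handle px (np.float64(278.2785631134015), np.float64(219.51866137178638)) (np.float64(277.9349103440019), np.float64(198.45647937104184))
687 220 329
poly [0.53571405 0.09217725 1.55944699] 0.005273070833978919 [0.59798413 0.14270691] [ 0.5630658  -0.14389017]
ends [0.58283339 0.14837536 0.068     ] [ 0.54497624 -0.15452461  0.068     ]
rail [0.12194954 0.77026924] yaw -6.952862376832174 0.00018276739418163644
rail [0.12182069 0.64935302] yaw -6.94558794833391 0.00017443807680381216
[[188, 111], [184, 191], [231, 195], [233, 157], [243, 155], [250, 173], [262, 174], [264, 159], [288, 161], [291, 178], [303, 178], [304, 163], [318, 163], [316, 205], [389, 213], [400, 206], [405, 130], [257, 110]]
```

View pics/w1.png

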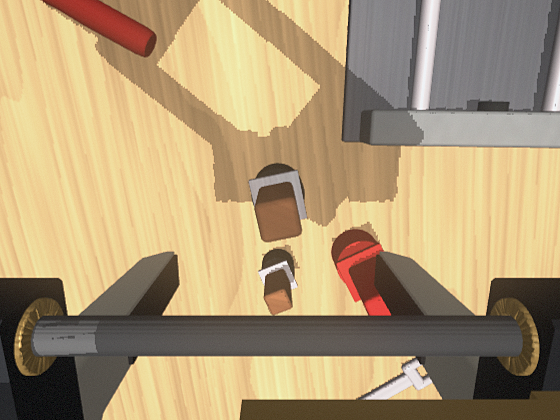

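Wrist view: handle top near (279,222), as predicted (278,220). It is turned about 10° against the gripper; the red one is at (355,260), clear of the right finger. Next: handle yaw and strip/fixture frame.

```bash
python3 - <<'E'
import pickle,cv2,numpy as np
from h import *
d=pickle.load(open("c0.pkl","rb")); T,S=d["top"],d["scene"]; W=pickle.load(open("w1.pkl","rb"))
hs=lambda c,k=3:cv2.cvtColor(cv2.GaussianBlur(c["frame"],(k,k),0),cv2.COLOR_RGB2HSV)
h=hs(W); 
for p in [(279,222),(270,192),(280,200),(279,235),(255,185),(303,205)]: print(p,h[p[1],p[0]].tolist(),end=" ")
def blob(c,lo,hi,b):
    m=cv2.inRange(hs(c),lo,hi);o=np.zeros_like(m);o[b[1]:b[3],b[0]:b[2]]=m[b[1]:b[3],b[0]:b[2]]
    return max(cv2.findContours(o,0,1)[0],key=cv2.contourArea)
v0=(int(h[222,279,2])+int(h[192,275,2]))//2; print("v0",v0)
c=blob(W,(0,80,v0),(16,255,255),(245,170,315,250)); r=cv2.minAreaRect(c); print("top face",r)
q=np.array([onz(W,p,.131)[:2] for p in cv2.boxPoints(r)]); print(np.round(q,4).tolist())
e=q[1]-q[0]; e2=q[2]-q[1]; print("edge yaw",np.degrees(np.arctan2(e[1],e[0])),np.linalg.norm(e),np.degrees(np.arctan2(e2[1],e2[0])),np.linalg.norm(e2),"ctr",q.mean(0))
print("tri handle W,T",tri((W,r[0]),(T,(422.4,237.9)))," W,S",tri((W,r[0]),(S,(112.9,190.4))))
# strip
yaw=np.radians(-6.95);ex=np.array([np.cos(yaw),np.sin(yaw)]);ey=np.array([-ex[1],ex[0]])
for V in (90,105):
    c=blob(T,(0,60,15),(20,255,V),(222,195,325,222))[:,0]
    L,Rr=c[c[:,0].argmin()],c[c[:,0].argmax()]
    F=[]
    for u in range(L[0]+3,Rr[0]-2):
        X=onz(T,(u,c[c[:,0]==u,1].max()+.5),.068)[:2]; F.append([X@ex,X@ey])
    F=np.array(F); k=np.polyfit(F[:,1],F[:,0],2); ym=-k[1]/2/k[0]; ends=[onz(T,p,.068)[:2]@ey for p in(L,Rr+[1,0])]
    yc=np.mean(ends); xf=np.mean(F[:,0]-(F[:,1]-yc)**2/1.2)
    print(V,"px",L,Rr,"curv R",.5/k[0],"vertex y",ym,"ends",ends,"edge_mid fix-rot coords",xf,yc,"world",xf*ex+yc*ey)
# scene strip ends
c=blob(S,(0,60,15),(20,255,90),(222,208,342,226))[:,0]; print("scene ends",c[c[:,0].argmin()],c[c[:,0].argmax()],
 tri((S,c[c[:,0].argmin()]),(T,Rr)),tri((S,c[c[:,0].argmax()]),(T,L)))
for n,p,z in [("bl",(184,191),.012),("br",(389,213),.012),("tl",(188,110),.057),("tr",(406,130),.057)]:
    X=onz(T,p,z)[:2]; print(n,X@ex,X@ey)
E
```

```text
(279, 222) [13, 132, 149] (270, 192) [14, 118, 95] (280, 200) [12, 129, 132] (279, 235) [12, 128, 149] (255, 185) [8, 17, 177] (303, 205) [7, 20, 166] v0 121
top face ((278.206298828125, 219.90769958496094), (39.80315017700195, 41.31017303466797), 77.19573211669922)
[[0.4582, -0.3769], [0.4865, -0.3735], [0.49, -0.4019], [0.461, -0.4056]]
edge yaw 6.92565665757684 0.028464029665878098 -82.96453016293427 0.02864210741907205 ctr [ 0.47389505 -0.38947209]
tri handle W,T (array([ 0.47235452, -0.40899332,  0.05881959]), [0.00024336768739906177, 0.00024336768739899276])  W,S (array([ 0.47382403, -0.39013042,  0.12752913]), [8.994227910418498e-05, 8.994227910417722e-05])
90 px [226 202] [317 213] curv R 0.618981872799809 vertex y 0.07316606610060492 ends [np.float64(0.20099562733184084), np.float64(-0.05461852639981496)] edge_mid fix-rot coords 0.5385685663285272 0.07318855046601294 world [0.54346728 0.00748228]
105 px [226 201] [318 213] curv R 0.6084624458803244 vertex y 0.07199261632910364 ends [np.float64(0.201304812071821), np.float64(-0.05735472031004496)] edge_mid fix-rot coords 0.5364019913024897 0.07197504588088802 world [0.54116978 0.00653986]
scene ends [228 218] [335 220] (array([ 0.54549692, -0.1235901 ,  0.06589332]), [0.0018884635044756513, 0.001888463504475687]) (array([0.58291483, 0.13177024, 0.06133267]), [0.0008535838819370548, 0.0008535838819370304])
bl 0.5813494365480533 0.33321404356871676
br 0.5804659331464452 -0.2621593757049831
tl 0.807078622369534 0.33812825154370707
tr 0.8140823965838212 -0.2766793803134627
```

Request:
jog_arm(
  rows=[
    [[-0.003, 0.0075, 0.05], [0, 0, -0.08]],
    [[-0.003, 0.0075, 0.2], [0, 0, -0.146]],
    [[-0.003, 0.0075, 0.4], [0, 0, -0.146]],
    [[-0.003, 0.0075, 0.57], [0, 0, -0.146]],
    [[-0.003, 0.0075, 0.685], [0, 0, -0.146]],
  ],
)

```text
t: 4.3
tool_pos: [0.4725, -0.3886, 0.0782]
orientation: [-2.07, -2.358, -0.001]
force: [-0.4, -0.3, -0.2]
opening: 0.0929
gripper_force: 0.0
```

Request:
jog_arm(
  rows=[
    [[0, 0, 0], [0, 0, 0]],
    [[0, 0, 0], [0, 0, 0]],
    [[0, 0, 0], [0, 0, 0]],
    [[0, 0, 0], [0, 0, 0]],
    [[0, 0, 0], [0, 0, 0]],
  ],
  hand=1,
  squeeze=60,
)

```text
t: 4.8
tool_pos: [0.4738, -0.3917, 0.0833]
orientation: [2.074, 2.356, -0.0]
force: [0.1, -0.7, -0.0]
opening: 0.0576
gripper_force: 0.0
```

Request:
jog_arm(
  rows=[
    [[0, 0, 0], [0, 0, 0]],
    [[0, 0, 0], [0, 0, 0]],
    [[0, 0, 0], [0, 0, 0]],
  ],
)

```text
t: 5.1
tool_pos: [0.473, -0.391, 0.0817]
orientation: [2.076, 2.357, 0.0]
force: [0.3, -0.0, 0.5]
opening: 0.0336
gripper_force: 0.0
```

Request:
jog_arm(
  rows=[
    [[0, 0, 0], [0, 0, 0]],
    [[0, 0, 0], [0, 0, 0]],
    [[0, 0, 0], [0, 0, 0]],
  ],
)

```text
t: 5.4
tool_pos: [0.473, -0.391, 0.0817]
orientation: [-2.076, -2.358, -0.0]
force: [0.1, 0.1, 0.3]
opening: 0.03
gripper_force: 60.0
```

Request:
jog_arm(
  rows=[
    [[0, 0, -0.04], [0, 0, 0]],
    [[0, 0, -0.1], [0, 0, 0]],
    [[0, 0, -0.17], [0, 0, 0]],
    [[0, 0, -0.22], [0, 0, 0]],
    [[0, 0, -0.24], [0, 0, 0]],
  ],
)

```text
t: 5.9
tool_pos: [0.4739, -0.3919, 0.1323]
orientation: [2.074, 2.355, -0.0]
force: [0.2, -0.2, -2.2]
opening: 0.0295
gripper_force: 60.0
```

```bash
python3 - <<'E'
from plant import robot, imaging
import cv2,numpy as np
s=robot.read_state(); print({k:np.round(s[k],4).tolist() for k in("t","tool_pos","orientation","opening","gripper_force","force","q")})
a=imaging.read_camera("scene")["frame"][150:270,50:180]; b=imaging.read_camera("wrist")["frame"]
im=np.hstack([cv2.resize(a,(325,300)),cv2.resize(b,(400,300))]); cv2.imwrite("pics/grasp.png",im[:,:,::-1])
E
```

```text
{'t': 5.9, 'tool_pos': [0.4739, -0.3919, 0.1323], 'orientation': [2.0741, 2.355, -0.0003], 'opening': 0.0295, 'gripper_force': 59.9745, 'force': [0.2004, -0.1781, -2.1679], 'q': [-0.7743, 0.2207, 1.5467, -0.0, 1.3707, -0.9009]}
```

View pics/grasp.png

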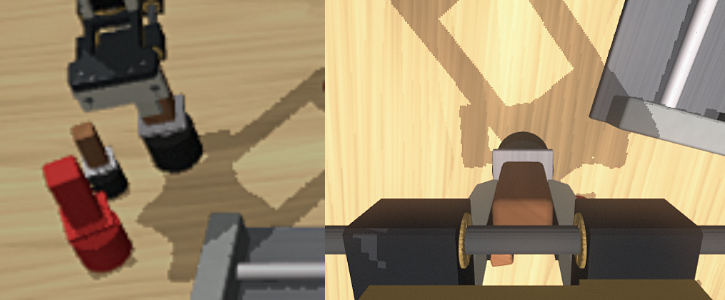

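Roller is held squarely by the right faces, underside about 50 mm up. I'll align the tool with the fixture and travel in front of it to the left end.

Request:
jog_arm(
  rows=[
    [[0.03, -0.05, 0.005], [0, 0, 0.05]],
    [[0.06, -0.1, 0.01], [0, 0, 0.11]],
    [[0.1, -0.15, 0.015], [0, 0, 0.158]],
    [[0.1, -0.15, 0.015], [0, 0, 0.158]],
  ],
)

```text
t: 6.4
tool_pos: [0.4393, -0.3739, 0.1255]
orientation: [-2.352, -2.079, 0.0]
force: [0.0, -0.9, -2.4]
opening: 0.0299
gripper_force: 60.0
```

Request:
jog_arm(
  rows=[
    [[0.1, 0, 0], [0, 0, 0]],
    [[0.25, 0, 0], [0, 0, 0]],
    [[0.42, 0, 0], [0, 0, 0]],
    [[0.6, 0, 0], [0, 0, 0]],
    [[0.8, 0, 0], [0, 0, 0]],
  ],
)

```text
t: 6.9
tool_pos: [0.4604, -0.2152, 0.1265]
orientation: [2.351, 2.084, 0.0]
force: [0.3, -0.8, -2.7]
opening: 0.0299
gripper_force: 60.0
```

Request:
jog_arm(
  rows=[
    [[0.2, 0, 0], [0, 0, 0]],
    [[0.4, 0, 0], [0, 0, 0]],
    [[0.6, 0, 0], [0, 0, 0]],
    [[0.8, 0, 0], [0, 0, 0]],
    [[1.0, 0, 0], [0, 0, 0]],
  ],
)

```text
t: 7.4
tool_pos: [0.4847, -0.0159, 0.1267]
orientation: [2.35, 2.085, 0.001]
force: [0.1, -0.6, -2.5]
opening: 0.0296
gripper_force: 60.0
```

Request:
jog_arm(
  rows=[
    [[0.18, 0, 0], [0, 0, 0]],
    [[0.35, 0, 0], [0, 0, 0]],
    [[0.48, 0, 0], [0, 0, 0]],
    [[0.56, 0, 0], [0, 0, 0]],
    [[0.6, 0, 0], [0, 0, 0]],
  ],
)

```text
t: 7.9
tool_pos: [0.4991, 0.1032, 0.1265]
orientation: [-2.348, -2.087, -0.0]
force: [-0.1, -0.9, -2.7]
opening: 0.0297
gripper_force: 60.0
```

```bash
python3 - <<'E'
from plant import robot, imaging
import cv2,numpy as np,pickle
d={n:imaging.read_camera(n) for n in("scene","top","wrist")}; pickle.dump(d,open("c2.pkl","wb"))
s=robot.read_state(); print({k:np.round(s[k],4).tolist() for k in("t","tool_pos","orientation","opening","gripper_force","force","q")})
im=np.zeros((560,800,3),np.uint8)
im[:280,:373]=cv2.resize(d["scene"]["frame"],(373,280)); im[:280,400:773]=cv2.resize(d["wrist"]["frame"],(373,280))
im[280:,:560]=cv2.resize(d["top"]["frame"][90:230,150:430],(560,280))
cv2.imwrite("pics/pre.png",im[:,:,::-1])
E
```

```text
{'t': 8.05, 'tool_pos': [0.499, 0.1014, 0.1265], 'orientation': [2.3505, 2.0843, -0.0008], 'opening': 0.0302, 'gripper_force': 59.9746, 'force': [-0.224, -0.9186, -2.9626], 'q': [0.1001, -0.0521, 1.8465, -0.0003, 1.3475, 0.2201]}
```

View pics/pre.png

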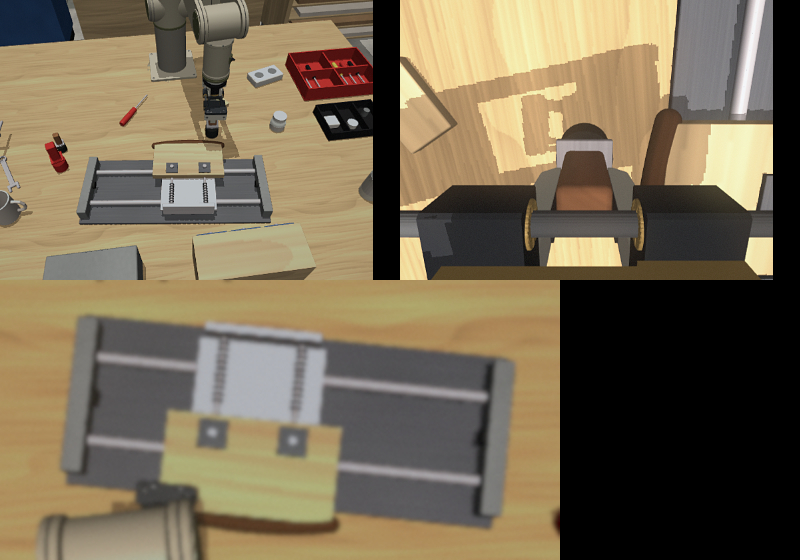

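Pre-contact view: roller stands in front of the strip's left end; in the wrist panel the strip end is near (672,112) and the wheel near (585,135). Carriage and jar untouched. Next: the measuring helper and a motion plan.

```bash
cat > m.py <<'E'
import numpy as np, cv2, pickle
from scipy.ndimage import map_coordinates
from h import *
YAW=np.radians(-6.95); EX=np.array([np.cos(YAW),np.sin(YAW)]); EY=np.array([-EX[1],EX[0]])
def prof(c,ch,xf,yf,z):
    P=np.outer(np.broadcast_to(xf,np.broadcast(xf,yf).shape),EX)+np.outer(np.broadcast_to(yf,np.broadcast(xf,yf).shape),EY)
    uv=np.array([proj(c,np.r_[p,z]) for p in P]); return map_coordinates(ch,[uv[:,1],uv[:,0]],order=1)
def edge(s,y):  # strongest rise position, sub-sample
    g=np.gradient(cv2.GaussianBlur(s.reshape(1,-1),(0,0),3).ravel()); i=g.argmax(); sl=slice(max(i-5,0),i+6); w=np.clip(g[sl],0,None); return (w*y[sl]).sum()/w.sum()
def carriage(c,y0):
    g=c["frame"].astype(float).mean(2); sat=cv2.cvtColor(c["frame"],cv2.COLOR_RGB2HSV)[:,:,1].astype(float)
    E=[]
    for x in (.745,.75,.755,.76):   # plate sides
        a=np.arange(y0-.135,y0-.06,.0005); b=np.arange(y0+.135,y0+.06,-.0005)
        E.append([edge(prof(c,g,x,a,.052),a),edge(prof(c,g,x,b,.052),b)])
    E=np.median(E,0); yc=E.mean()
    xs=np.arange(.80,.62,-.0005)
    B=[edge(prof(c,sat,xs,yc+o,.079),xs) for o in(-.012,-.004,.004,.012)]
    return yc,E[1]-E[0],np.median(B)
E
python3 - <<'E'
from m import *
T0=pickle.load(open("c0.pkl","rb"))["top"];T2=pickle.load(open("c2.pkl","rb"))["top"]
print(carriage(T0,.0726),carriage(T2,.0726))
# commanded TCP
p=np.array([.154,.58]);
t=np.array([.473,-.391]);
for a in [(.4991,.1032),(.499,.1014)]: print("tcp_f",np.array(a)@EX,np.array(a)@EY)
# wrist: strip left end, wheel axis check
W=pickle.load(open("c2.pkl","rb"))["wrist"]; h=cv2.cvtColor(W["frame"],cv2.COLOR_RGB2HSV)
m=cv2.inRange(h,(0,60,15),(20,255,110));o=np.zeros_like(m);o[150:290,350:430]=m[150:290,350:430]
c=max(cv2.findContours(o,0,1)[0],key=cv2.contourArea)[:,0]; top=c[c[:,1].argmin()]; X=onz(W,top,.068); print("strip end",top,X[:2]@EX,X[:2]@EY)
# wheel: black mask, front silhouette
m=cv2.inRange(h,(0,0,0),(180,255,45));o=np.zeros_like(m);o[180:225,230:325]=m[180:225,230:325]
c=max(cv2.findContours(o,0,1)[0],key=cv2.contourArea)[:,0]; print("wheel px",c.min(0),c.max(0)); tp=c[c[:,1]==c[:,1].min()].mean(0); 
for z in (.0865,.0465):
    X=onz(W,tp,z); print("wheel far rim",z,X[:2]@EX,X[:2]@EY)
# jaw: plan simulation
def sim(knots,M=6.,F=5.,c=.0,v=0.,Tramp=.4,dt=.01):
    tk,yk=zip(*knots); out=[]
    for t in np.arange(0,tk[-1]+1e-9,dt):
        y=np.interp(t,tk,yk); f=F*min(t/Tramp,1); D=-f*y/.6-.4*v; fr=.015
        a=(D-np.sign(v)*fr)/M if abs(v)>1e-4 or abs(D)>fr else 0
        v+=a*dt;c+=v*dt; out.append((t,y,c,v))
    return np.array(out)
for M in(4.7,6,7.3):
  for T in(1.65,):
    k=[(0,.095),(.4,.095),(.4+T,-.09),(.4+T+.2,-.09),(.4+T+.75,0)]
    s=sim(k,M); print(M,T,"after press",s[40,2:],"end pass",s[int(100*(.4+T)),2:],"end",s[-1,2:])
E
```

```text
(np.float64(0.07326171269010431), np.float64(0.17924108283555412), np.float64(0.6904725057163625)) (np.float64(0.0733698090728777), np.float64(0.1790239581948924), np.float64(0.6904615354593027))
tcp_f 0.48294515170888247 0.16283436504891857
tcp_f 0.4830636921433566 0.16103549091063246
strip end [405 150] 0.558946129223101 0.21227897497645726Traceback (most recent call last):
  File "<stdin>", line 14, in <module>
ValueError: max() iterable argument is empty
```

```bash
cat > sim.py <<'E'
import numpy as np
def sim(knots,M=6.,F=5.,c=.0,v=0.,Tramp=.4,dt=.01,t0=0):
    tk,yk=zip(*knots); out=[]
    for t in np.arange(0,tk[-1]+1e-9,dt):
        y=np.interp(t,tk,yk); f=F*min((t+t0)/Tramp,1) if Tramp else F; D=-f*y/.6-.4*v; fr=.015
        a=(D-np.sign(v)*fr)/M if abs(v)>1e-4 or abs(D)>fr else 0
        v+=a*dt;c+=v*dt; out.append((t,y,c,v))
    return np.array(out)
E
python3 - <<'E'
from m import *
from sim import sim
W=pickle.load(open("c2.pkl","rb"))["wrist"]; h=cv2.cvtColor(W["frame"],cv2.COLOR_RGB2HSV)
m=cv2.inRange(h,(0,60,15),(20,255,110));o=np.zeros_like(m);o[110:290,360:430]=m[110:290,360:430]
c=max(cv2.findContours(o,0,1)[0],key=cv2.contourArea)[:,0]
for z in(.068,.08):
  X=onz(W,c[c[:,1].argmin()],z); print("strip end",c[c[:,1].argmin()],z,X[:2]@EX,X[:2]@EY)
for v in(180,190,200): print(v,h[v,260:296:6,2].tolist())
m=cv2.inRange(h,(0,0,0),(180,255,80));o=np.zeros_like(m);o[170:225,235:320]=m[170:225,235:320]
c=max(cv2.findContours(o,0,1)[0],key=cv2.contourArea)[:,0]; tp=c[c[:,1]==c[:,1].min()].mean(0); print(c.min(0),c.max(0),tp)
for z in (.0865,.0465):
    X=onz(W,tp,z); print("wheel far rim",z,X[:2]@EX,X[:2]@EY)
for M in(4.7,6,7.3):
  for T in(1.65,):
    k=[(0,.095),(.4,.095),(.4+T,-.09),(.4+T+.2,-.09),(.4+T+.75,0)]
    s=sim(k,M); print(M,T,"after press",s[40,2:],"end pass",s[int(100*(.4+T)),2:],"end",s[-1,2:])
E
```

```text
strip end [407 134] 0.068 0.5592930991715849 0.22150609028745605
strip end [407 134] 0.08 0.5552330229212302 0.22202900150261878
180 [181, 186, 184, 187, 181, 188]
190 [70, 69, 69, 69, 62, 63]
200 [72, 72, 71, 71, 70, 64]
[243 185] [310 208] [277. 185.]
wheel far rim 0.0865 0.4835543272283762 0.19450849206538015
wheel far rim 0.0465 0.4836179306618973 0.18737514277272038
4.7 1.65 after press [-0.00454809 -0.03292641] end pass [-0.1247059 -0.0247287] end [-0.10581051  0.04891735]
6 1.65 after press [-0.00356895 -0.02585292] end pass [-0.09919588 -0.02106904] end [-0.08557609  0.03701169]
7.3 1.65 after press [-0.00293672 -0.02128111] end pass [-0.08234261 -0.01823894] end [-0.07179012  0.02970226]
```

Request:
jog_arm(
  rows=[
    [[0.0475, 0.14, 0], [0, 0, 0]],
    [[0.0475, 0.18, 0], [0, 0, 0]],
    [[0.0475, 0.22, 0], [0, 0, 0]],
    [[0.0475, 0.27, 0], [0, 0, 0]],
    [[0.0475, 0.33, 0], [0, 0, 0]],
  ],
)

```text
t: 8.55
tool_pos: [0.5651, 0.1024, 0.1264]
orientation: [-2.352, -2.081, 0.002]
force: [-4.5, 1.6, -1.6]
opening: 0.0295
gripper_force: 60.0
```

```bash
cat > look.py <<'E'
import sys
from m import *
from plant import robot, imaging
def look(y0):
    s=robot.read_state(); T=imaging.read_camera("top"); yc,w,xb=carriage(T,y0)
    f=np.array(s["tool_pos"][:2]); 
    print("t %.2f yc %.4f w %.4f b %.4f tcp_f x %.4f y %.4f z %.4f rel %.4f F %s"%(s["t"],yc,w,xb-.6905,f@EX,f@EY,s["tool_pos"][2],f@EY+.001-yc,np.round(s["force"],1)))
    return s["t"],yc,xb-.6905,f@EY
if __name__=="__main__": look(float(sys.argv[1]))
E
python3 look.py .071
python3 - <<'E'
import numpy as np
from sim import sim
# nominal: contact ~0.15 into call; at t=.5 F~3.2 -> plan pass from there, c relative
v0=-.5*.5*.35*1.6/6*0; 
for M in (4.7,6,7.3):
    a=sim([(0,.096),(.35,.097)],M=M,F=3.3,Tramp=.35); c,v=a[-1,2:]
    k=[(0,.097),(.1,.096),(1.8,-.09),(1.85,-.09)]; s=sim(k,M=M,c=c,v=v,Tramp=0)
    print(M,c,v,"end",s[-1,2:]); 
    if M==6:
        for t in np.arange(.1,1.86,.1):
            i=int(round(t*100)); y=s[i,1]; th=np.arcsin(y/.6); print("%.1f rel %.3f c %.4f axis y-from-c0 %.4f xarc %.4f"%(t,y,s[i,2],s[i,2]+.625*np.sin(th),.625*(1-np.cos(th))))
E
```

```text
t 8.55 yc 0.0693 w 0.1795 b 0.0305 tcp_f x 0.5485 y 0.1700 z 0.1264 rel 0.1017 F [-4.5  1.6 -1.6]
4.7 -0.0023011735940139558 -0.019099011740592635 end [-0.14119067 -0.01957868]
6 -0.0018053322738932108 -0.014991210083701018 end [-0.1124572  -0.01725065]
0.1 rel 0.096 c -0.0043 axis y-from-c0 0.0957 xarc 0.0081
0.2 rel 0.085 c -0.0079 axis y-from-c0 0.0807 xarc 0.0063
0.3 rel 0.074 c -0.0126 axis y-from-c0 0.0646 xarc 0.0048
0.4 rel 0.063 c -0.0183 axis y-from-c0 0.0475 xarc 0.0035
0.5 rel 0.052 c -0.0248 axis y-from-c0 0.0296 xarc 0.0024
0.6 rel 0.041 c -0.0319 axis y-from-c0 0.0111 xarc 0.0015
0.7 rel 0.030 c -0.0395 axis y-from-c0 -0.0079 xarc 0.0008
0.8 rel 0.019 c -0.0474 axis y-from-c0 -0.0272 xarc 0.0003
0.9 rel 0.008 c -0.0555 axis y-from-c0 -0.0467 xarc 0.0001
1.0 rel -0.002 c -0.0636 axis y-from-c0 -0.0662 xarc 0.0000
1.1 rel -0.013 c -0.0716 axis y-from-c0 -0.0856 xarc 0.0002
1.2 rel -0.024 c -0.0793 axis y-from-c0 -0.1047 xarc 0.0005
1.3 rel -0.035 c -0.0866 axis y-from-c0 -0.1234 xarc 0.0011
1.4 rel -0.046 c -0.0933 axis y-from-c0 -0.1415 xarc 0.0019
1.5 rel -0.057 c -0.0993 axis y-from-c0 -0.1589 xarc 0.0028
1.6 rel -0.068 c -0.1044 axis y-from-c0 -0.1754 xarc 0.0040
1.7 rel -0.079 c -0.1085 axis y-from-c0 -0.1909 xarc 0.0054
1.8 rel -0.090 c -0.1115 axis y-from-c0 -0.2052 xarc 0.0071
7.3 -0.0014852908633818439 -0.012337625030986272 end [-0.09343082 -0.01522004]
```

Request:
jog_arm(
  rows=[
    [[-0.04, 0.03, 0], [0, 0, 0]],
    [[-0.12, 0.053, 0], [0, 0, 0]],
    [[-0.21, 0.05, 0], [0, 0, 0]],
    [[-0.3, 0.043, 0], [0, 0, 0]],
    [[-0.395, 0.035, 0], [0, 0, 0]],
  ],
)

```text
t: 9.1
tool_pos: [0.5615, 0.0227, 0.1262]
orientation: [-2.351, -2.081, 0.003]
force: [-3.3, 0.8, -2.1]
opening: 0.0299
gripper_force: 60.0
```

```bash
python3 look.py .038
```

```text
t 9.10 yc 0.0411 w 0.1792 b 0.0425 tcp_f x 0.5546 y 0.0905 z 0.1262 rel 0.0504 F [-3.3  0.8 -2.1]
```

Request:
jog_arm(
  rows=[
    [[-0.1, -0.004, 0], [0, 0, 0]],
    [[-0.225, -0.008, 0], [0, 0, 0]],
    [[-0.36, -0.01, 0], [0, 0, 0]],
    [[-0.495, -0.009, 0], [0, 0, 0]],
    [[-0.625, -0.007, 0], [0, 0, 0]],
  ],
)

```text
t: 9.65
tool_pos: [0.5444, -0.1017, 0.1259]
orientation: [-2.351, -2.081, 0.004]
force: [-3.1, 0.0, -3.7]
opening: 0.0297
gripper_force: 60.0
```

```bash
python3 look.py -.005
```

```text
t 9.65 yc -0.0102 w 0.1786 b 0.0424 tcp_f x 0.5527 y -0.0350 z 0.1259 rel -0.0238 F [-3.1  0.  -3.7]
```

Request:
jog_arm(
  rows=[
    [[-0.13, 0.006, 0], [0, 0, 0]],
    [[-0.25, 0.0125, 0], [0, 0, 0]],
    [[-0.365, 0.019, 0], [0, 0, 0]],
    [[-0.465, 0.025, 0], [0, 0, 0]],
    [[-0.555, 0.032, 0], [0, 0, 0]],
  ],
)

```text
t: 10.2
tool_pos: [0.5372, -0.2127, 0.1259]
orientation: [-2.351, -2.08, 0.004]
force: [-3.8, 0.2, -2.2]
opening: 0.0296
gripper_force: 60.0
```

```bash
python3 look.py -.053
```

```text
t 10.20 yc -0.0610 w 0.1785 b 0.0435 tcp_f x 0.5590 y -0.1462 z 0.1259 rel -0.0841 F [-3.8  0.2 -2.2]
```

```bash
cat > fit.py <<'E'
import numpy as np
from scipy.optimize import least_squares
# commanded/achieved roller axis y history (t, y) and carriage measurements
A=np.array(eval(open("roll.txt").read())); C=np.array(eval(open("car.txt").read()))
bF=5.1
def run(M,v0,off,c0,tend,extra=None,dt=.005):
    t=C[0,0];c=c0;v=v0;o=[]
    R=A if extra is None else np.vstack([A,extra])
    while t<=tend+1e-9:
        o.append((t,c,v)); r=(np.interp(t,R[:,0],R[:,1])+off-c)*.96; F=bF if t>8.75 else 3.7+(t-8.55)*7
        D=-F*r/.6-.4*v
        a=(D-np.sign(v)*.015)/M if abs(v)>3e-4 or abs(D)>.015 else -v/dt
        v+=a*dt;c+=v*dt;t+=dt
    return np.array(o)
def fit():
    def res(p):
        o=run(p[0],p[1],p[2],p[3],C[-1,0]+.01); return np.r_[(np.interp(C[:,0],o[:,0],o[:,1])-C[:,1])/5e-4,(p[0]-6)/1.,p[2]/.002,(p[3]-C[0,1])/5e-4]
    return least_squares(res,[6,-.03,0,C[0,1]],x_scale=[1,.01,.001,.001]).x
E
cat > roll.txt <<'E'
[(8.55,.1718),(8.60,.1718),(8.7,.1638),(8.8,.1478),(8.9,.1298),(9.0,.1118),(9.1,.0925),(9.15,.0925),(9.25,.0725),(9.35,.0475),(9.45,.0205),(9.55,-.0065),(9.65,-.033),(9.7,-.033),(9.8,-.0595),(9.9,-.0835),(10,-.1065),(10.1,-.1265),(10.2,-.1445),(10.25,-.1445)]
E
cat > car.txt <<'E'
[(8.55,.0693),(9.1,.0411),(9.65,-.0102),(10.2,-.0610)]
E
python3 - <<'E'
from fit import *
p=fit(); print(p); o=run(*p,10.25); print(np.interp([8.55,9.1,9.65,10.2],o[:,0],o[:,1]),"now",o[-1], "rel",A[-1,1]+p[2]-o[-1,1])
E
```

```text
[ 5.4338628  -0.01502018  0.0084059   0.06941236]
[ 0.06941236  0.04140252 -0.01215659 -0.06009602] now [10.25       -0.06308121 -0.05704054] rel -0.07301289206175207
```

Request:
jog_arm(
  rows=[
    [[-0.07, 0.004, 0], [0, 0, 0]],
    [[-0.113, 0.008, 0], [0, 0, 0]],
    [[-0.113, 0.007, 0], [0, 0, 0]],
    [[0.05, -0.015, 0], [0, 0, 0]],
    [[0.2, -0.027, 0], [0, 0, 0]],
  ],
)

```text
t: 10.75
tool_pos: [0.537, -0.1714, 0.126]
orientation: [-2.354, -2.078, 0.003]
force: [-3.6, 0.8, -3.1]
opening: 0.0295
gripper_force: 60.0
```

```bash
python3 look.py -.073; sed -i 's/,(10.25,-.1445)\]/,(10.25,-.1445),(10.35,-.1585),(10.45,-.167),(10.55,-.167),(10.65,-.1345),(10.75,-.1045),(10.8,-.1045)]/' roll.txt; echo
```

```text
t 10.75 yc -0.0858 w 0.1792 b 0.0437 tcp_f x 0.5538 y -0.1051 z 0.1260 rel -0.0183 F [-3.6  0.8 -3.1]
```

```bash
sed -i 's/\]$/,(10.75,-.0858)]/' car.txt; python3 - <<'E'
from fit import *
import fit as f
print(len(A),A[-1]); 
for lag in (0,.02,.04):
    f.A=A+np.array([lag,0]); p=f.fit(); o=f.run(*p,10.80); print(lag,p,(np.interp(C[:,0],o[:,0],o[:,1])-C[:,1])*1e3,"now",o[-1])
# wrist/scene check of wheel vs strip not needed
E
```

```text
26 [10.8    -0.1045]
0 [ 6.41204672 -0.0204412   0.01292859  0.06958132] [ 0.28132325 -0.35340662 -1.47459924  0.01928537  0.43803695] now [10.8        -0.08658064 -0.0241311 ]
0.02 [ 6.44215122 -0.02044749  0.00979438  0.06950556] [ 0.20555894 -0.2119575  -1.17082465  0.02318554  0.33632992] now [10.8        -0.0865831  -0.02205248]
0.04 [ 6.46596037 -0.02049783  0.00663325  0.06942995] [ 0.12995206 -0.07517428 -0.86745162  0.04091956  0.22722389] now [10.8       -0.0865956 -0.019966 ]
```

Request:
jog_arm(
  rows=[
    [[-0.1, 0.003, 0], [0, 0, 0]],
    [[-0.19, 0.008, 0], [0, 0, 0]],
    [[-0.19, 0.008, 0], [0, 0, 0]],
    [[-0.06, 0.002, 0], [0, 0, 0]],
    [[0.04, 0, 0], [0, 0, 0]],
  ],
)

```text
t: 11.3
tool_pos: [0.5382, -0.1634, 0.1261]
orientation: [-2.353, -2.079, 0.003]
force: [-3.2, 0.2, -2.8]
opening: 0.0297
gripper_force: 60.0
```

```bash
cat > step.py <<'E'
import sys,look,fit as f
from fit import np
# args: guess yc, then 5 (or n) y shares of the last call
y0=float(sys.argv[1]); sh=[float(x) for x in sys.argv[2:]]
A=f.A.tolist(); t0,a0=A[-1]
for i,s in enumerate(sh): A.append([round(t0+.1*(i+1),3),a0+s*.2])
A.append([A[-1][0]+.05,A[-1][1]])
t,yc,b,ty=look.look(y0); C=f.C.tolist()+[[round(t,3),yc]]
open("roll.txt","w").write(str(A)); open("car.txt","w").write(str(C))
f.C=np.array(C); print("cmd axis y %.4f"%A[-1][1])
for lag in(.02,.05):
    f.A=np.array(A)+np.array([lag,0]); p=f.fit(); o=f.run(*p,A[-1][0]); e=(np.interp(f.C[:,0],o[:,0],o[:,1])-f.C[:,1])*1e3
    print("lag",lag,"M %.2f off %.4f"%(p[0],p[2]),"res",np.round(e[-4:],1),"now c %.4f v %.4f"%tuple(o[-1,1:]),"rel %.4f"%(A[-1][1]+p[2]-o[-1,1]))
E
python3 step.py -.092 -.1 -.19 -.19 -.06 .04
```

```text
t 11.30 yc -0.0876 w 0.1793 b 0.0440 tcp_f x 0.5541 y -0.0970 z 0.1261 rel -0.0084 F [-3.2  0.2 -2.8]
cmd axis y -0.0965
lag 0.02 M 6.00 off 0.0088 res [-1.5 -0.6  1.5 -0.4] now c -0.0879 v 0.0039 rel 0.0002
lag 0.05 M 6.18 off 0.0044 res [-0.9 -0.4  0.9 -0.3] now c -0.0875 v 0.0078 rel -0.0046
```

Request:
jog_arm(
  rows=[
    [[0.07, 0, 0], [0, 0, 0]],
    [[0.07, 0, 0], [0, 0, 0]],
    [[0.07, 0, 0], [0, 0, 0]],
    [[0.05, 0, 0], [0, 0, 0]],
    [[0.03, 0, 0], [0, 0, 0]],
  ],
)

```text
t: 11.85
tool_pos: [0.539, -0.1574, 0.126]
orientation: [-2.351, -2.081, 0.003]
force: [-6.1, 2.3, -2.4]
opening: 0.0296
gripper_force: 60.0
```

```bash
python3 step.py -.087 .07 .07 .07 .05 .03
```

```text
t 11.85 yc -0.0806 w 0.1783 b 0.0440 tcp_f x 0.5541 y -0.0910 z 0.1260 rel -0.0093 F [-6.1  2.3 -2.4]
cmd axis y -0.0905
lag 0.02 M 5.74 off 0.0077 res [-1.5  1.6  2.  -1.1] now c -0.0815 v 0.0042 rel -0.0012
lag 0.05 M 6.02 off 0.0039 res [-0.9  0.9  1.  -0.6] now c -0.0808 v 0.0086 rel -0.0058
```

```bash
python3 - <<'E'
import fit as f
from fit import np
A=f.A
for lag in(.05,.08,.1,.13):
    f.A=A+np.array([lag,0]); p=f.fit(); o=f.run(*p,11.9); print(lag,p,np.round((np.interp(f.C[:,0],o[:,0],o[:,1])-f.C[:,1])*1e3,1),o[-1])
E
```

```text
0.05 [ 6.02191335e+00 -1.80494220e-02  3.89381186e-03  6.93908876e-02] [ 0.1  0.3 -1.2 -0.9  0.9  1.  -0.6] [ 1.19000000e+01 -8.07837337e-02  8.56745148e-03]
0.08 [ 6.33052898e+00 -1.98056280e-02 -1.27752309e-04  6.92671116e-02] [-0.   0.3 -0.4 -0.1  0.3  0.1 -0.1] [11.9        -0.08008581  0.01273362]
0.1 [ 6.54801445e+00 -2.11266277e-02 -2.89864487e-03  6.91959717e-02] [-0.1  0.3  0.1  0.3 -0.  -0.5  0.2] [11.9        -0.07965836  0.01537624]
0.13 [ 6.88416712 -0.02321469 -0.00715666  0.06910119] [-0.2  0.1  0.8  1.1 -0.5 -1.3  0.6] [11.9        -0.07907246  0.0191346 ]
```

```bash
cat > plan.py <<'E'
import fit as f
from fit import np
from scipy.optimize import least_squares
def plan(lag=.08):
    A0=f.A.copy(); f.A=A0+np.array([lag,0]); p=f.fit(); o=f.run(*p,A0[-1,0])
    e=(np.interp(f.C[:,0],o[:,0],o[:,1])-f.C[:,1])*1e3
    print("M %.2f off %.4f"%(p[0],p[2]),"res",np.round(e[-4:],1),"now c %.4f v %.4f"%tuple(o[-1,1:]),"rel %.4f"%(A0[-1,1]+p[2]-o[-1,1]))
    t0,a0=A0[-1]
    def roll(r): return np.array([[t0+.1*(i+1)+lag,a0+.2*x] for i,x in enumerate(r)]+[[t0+.55+lag,a0+.2*r[-1]],[t0+1.2,a0+.2*r[-1]]])
    def res(r):
        q=f.run(*p,t0+.55+lag,roll(r)); c,v=q[-1,1:]; y=a0+.2*r[-1]+p[2]
        return np.r_[v/.0005,(y-c)/.001,np.diff(np.r_[0,r])*.2/.02,(r*.2)/.1]
    s=least_squares(res,np.zeros(5),diff_step=1e-3); q=f.run(*p,t0+.55+lag,roll(s.x)); print("rows",np.round(s.x,3),"end c %.4f v %.4f"%tuple(q[-1,1:]),"y",a0+.2*s.x[-1]+p[2])
if __name__=="__main__": plan()
E
sed -i '/^for lag/,$d' step.py; echo 'import plan
f.A=np.array(A); plan.plan()' >> step.py
python3 plan.py
```

```text
M 6.33 off -0.0001 res [-0.1  0.3  0.1 -0.1] now c -0.0801 v 0.0127 rel -0.0105
rows [0.14  0.216 0.231 0.185 0.077] end c -0.0752 v 0.0000 y -0.07518406404692622
```

Request:
jog_arm(
  rows=[
    [[0.14, 0, 0], [0, 0, 0]],
    [[0.216, 0.001, 0], [0, 0, 0]],
    [[0.23, 0.001, 0], [0, 0, 0]],
    [[0.185, 0.001, 0], [0, 0, 0]],
    [[0.077, 0, 0], [0, 0, 0]],
  ],
)

```text
t: 12.4
tool_pos: [0.5413, -0.1405, 0.126]
orientation: [-2.348, -2.084, 0.002]
force: [-4.1, 0.6, -2.8]
opening: 0.0301
gripper_force: 60.0
```

```bash
python3 step.py -.076 .14 .216 .23 .185 .077
```

```text
t 12.40 yc -0.0779 w 0.1783 b 0.0444 tcp_f x 0.5543 y -0.0740 z 0.1260 rel 0.0049 F [-4.1  0.6 -2.8]
cmd axis y -0.0751
M 6.33 off 0.0005 res [ 0.4 -0.2 -1.   0.5] now c -0.0775 v -0.0020 rel 0.0028
rows [-0.017 -0.027 -0.031 -0.028 -0.019] end c -0.0784 v 0.0000 y -0.07842175351686084
```

Request:
jog_arm(
  rows=[
    [[-0.017, 0, 0], [0, 0, 0]],
    [[-0.027, 0, 0], [0, 0, 0]],
    [[-0.031, 0, 0], [0, 0, 0]],
    [[-0.028, 0, 0], [0, 0, 0]],
    [[-0.019, 0, 0], [0, 0, 0]],
  ],
)

```text
t: 12.95
tool_pos: [0.5406, -0.1459, 0.126]
orientation: [-2.352, -2.081, 0.003]
force: [-5.4, 0.5, -3.0]
opening: 0.0298
gripper_force: 60.0
```

```bash
python3 step.py -.078 -.017 -.027 -.031 -.028 -.019
```

```text
t 12.95 yc -0.0840 w 0.1790 b 0.0440 tcp_f x 0.5543 y -0.0794 z 0.1260 rel 0.0056 F [-5.4  0.5 -3. ]
cmd axis y -0.0789
M 6.07 off 0.0023 res [-0.2 -1.4 -1.3  1.1] now c -0.0834 v -0.0078 rel 0.0068
rows [-0.079 -0.124 -0.133 -0.108 -0.049] end c -0.0864 v 0.0000 y -0.08642672865797449
```

```bash
sed -i 's/^bF=.*/bF=5.3/; s#(p\[0\]-6)/1.#(p[0]-6.3)/.3#; s#p\[2\]/.002#p[2]/.004#' fit.py
python3 - <<'E'
import re
s=open("plan.py").read()
s=s.replace("def plan(lag=.08):\n","def plan(lag=.08,n=5):\n    f.C=f.C[-n:]\n"); open("plan.py","w").write(s)
E
python3 - <<'E'
import plan,fit as f
A,C=f.A.copy(),f.C.copy()
for lag in(.05,.08,.11):
  for n in(4,6):
    f.A,f.C=A,C; print(lag,n); plan.plan(lag,n)
E
```

```text
0.05 4
M 6.20 off 0.0066 res [ 0.   0.1 -0.4  0.2] now c -0.0845 v -0.0129 rel 0.0122
rows [-0.139 -0.216 -0.232 -0.188 -0.084] end c -0.0890 v 0.0000 y -0.08902945010236558
0.05 6
M 5.73 off 0.0038 res [ 0.5 -0.2 -0.7  0.4] now c -0.0842 v -0.0109 rel 0.0091
rows [-0.105 -0.163 -0.175 -0.142 -0.065] end c -0.0880 v 0.0000 y -0.08804398161304693
0.08 4
M 6.20 off 0.0068 res [ 0.  -0.1 -0.3  0.2] now c -0.0845 v -0.0133 rel 0.0124
rows [-0.148 -0.23  -0.247 -0.2   -0.088] end c -0.0897 v 0.0000 y -0.0897622365539625
0.08 6
M 5.84 off 0.0048 res [ 0.4 -0.3 -0.5  0.3] now c -0.0843 v -0.0120 rel 0.0102
rows [-0.123 -0.191 -0.205 -0.166 -0.075] end c -0.0890 v 0.0000 y -0.0890485583807462
0.11 4
M 6.20 off 0.0070 res [ 0.1 -0.2 -0.2  0.1] now c -0.0846 v -0.0138 rel 0.0127
rows [-0.159 -0.245 -0.263 -0.213 -0.094] end c -0.0905 v 0.0000 y -0.09058500224463045
0.11 6
M 5.95 off 0.0058 res [ 0.2 -0.3 -0.3  0.2] now c -0.0845 v -0.0131 rel 0.0114
rows [-0.142 -0.221 -0.237 -0.192 -0.085] end c -0.0901 v 0.0000 y -0.09013739427977761
```

Request:
jog_arm(
  rows=[
    [[-0.14, 0, 0], [0, 0, 0]],
    [[-0.215, 0, 0], [0, 0, 0]],
    [[-0.23, 0, 0], [0, 0, 0]],
    [[-0.187, 0, 0], [0, 0, 0]],
    [[-0.083, 0, 0], [0, 0, 0]],
  ],
)

```text
t: 13.5
tool_pos: [0.5384, -0.1638, 0.1261]
orientation: [-2.354, -2.078, 0.004]
force: [-4.0, 0.8, -3.7]
opening: 0.0298
gripper_force: 60.0
```

```bash
sed -i 's#p\[2\]/.004#(p[2]-.0058)/.003#' fit.py; python3 step.py -.089 -.14 -.215 -.23 -.187 -.083
```

```text
t 13.50 yc -0.0891 w 0.1783 b 0.0442 tcp_f x 0.5543 y -0.0974 z 0.1261 rel -0.0073 F [-4.   0.8 -3.7]
cmd axis y -0.0955
M 6.24 off 0.0066 res [-0.1 -0.3  0.4 -0.1] now c -0.0893 v -0.0012 rel 0.0004
rows [-0.001 -0.001 -0.002 -0.003 -0.003] end c -0.0896 v 0.0000 y -0.08960334722133823
```

Nearly balanced. I'll hold here with small corrections.

Request:
jog_arm(
  rows=[
    [[-0.002, 0, 0], [0, 0, 0]],
    [[-0.002, 0, 0], [0, 0, 0]],
    [[-0.002, 0, 0], [0, 0, 0]],
    [[-0.003, 0, 0], [0, 0, 0]],
    [[-0.003, 0, 0], [0, 0, 0]],
  ],
)

```text
t: 14.05
tool_pos: [0.5386, -0.1629, 0.126]
orientation: [-2.351, -2.081, 0.003]
force: [-6.3, 1.3, -4.8]
opening: 0.0296
gripper_force: 60.0
```

```bash
python3 step.py -.089 -.002 -.002 -.002 -.003 -.003
```

```text
t 14.05 yc -0.0875 w 0.1795 b 0.0444 tcp_f x 0.5543 y -0.0965 z 0.1260 rel -0.0080 F [-6.3  1.3 -4.8]
cmd axis y -0.0961
M 6.12 off 0.0045 res [-0.6  0.2  0.5 -0.2] now c -0.0876 v 0.0024 rel -0.0039
rows [0.023 0.037 0.041 0.037 0.025] end c -0.0865 v 0.0000 y -0.08653717838549099
```

Request:
jog_arm(
  rows=[
    [[0.03, 0, 0], [0, 0, 0]],
    [[0.045, 0, 0], [0, 0, 0]],
    [[0.05, 0, 0], [0, 0, 0]],
    [[0.043, 0, 0], [0, 0, 0]],
    [[0.027, 0, 0], [0, 0, 0]],
  ],
)

```text
t: 14.6
tool_pos: [0.5392, -0.1573, 0.126]
orientation: [-2.351, -2.081, 0.002]
force: [-5.2, -0.8, -3.2]
opening: 0.0295
gripper_force: 60.0
```

```bash
python3 step.py -.087 .03 .045 .05 .043 .027
```

```text
t 14.60 yc -0.0865 w 0.1785 b 0.0444 tcp_f x 0.5543 y -0.0909 z 0.1260 rel -0.0034 F [-5.2 -0.8 -3.2]
cmd axis y -0.0907
M 6.25 off 0.0035 res [ 0.1  0.3 -0.3  0.1] now c -0.0863 v 0.0010 rel -0.0008
rows [0.001 0.002 0.003 0.004 0.006] end c -0.0860 v 0.0000 y -0.08601541072431776
```

Request:
jog_arm(
  rows=[
    [[0.002, 0, 0], [0, 0, 0]],
    [[0.003, 0, 0], [0, 0, 0]],
    [[0.004, 0, 0], [0, 0, 0]],
    [[0.005, 0, 0], [0, 0, 0]],
    [[0.005, 0, 0], [0, 0, 0]],
  ],
)

```text
t: 15.15
tool_pos: [0.5393, -0.1565, 0.1261]
orientation: [-2.351, -2.081, 0.003]
force: [-5.6, 1.7, -2.9]
opening: 0.0296
gripper_force: 60.0
```

```bash
sed -i 's#(p\[2\]-.0058)/.003#(p[2]-.004)/.002#' fit.py; python3 step.py -.087 .002 .003 .004 .005 .005
```

```text
t 15.15 yc -0.0849 w 0.1797 b 0.0442 tcp_f x 0.5543 y -0.0901 z 0.1261 rel -0.0042 F [-5.6  1.7 -2.9]
cmd axis y -0.0897
M 6.29 off 0.0030 res [ 0.2 -0.3  0.4 -0.2] now c -0.0849 v 0.0018 rel -0.0017
rows [0.009 0.015 0.017 0.016 0.013] end c -0.0842 v 0.0000 y -0.08417171572888289
```

Request:
jog_arm(
  rows=[
    [[0.014, 0, 0], [0, 0, 0]],
    [[0.023, 0, 0], [0, 0, 0]],
    [[0.026, 0, 0], [0, 0, 0]],
    [[0.023, 0, 0], [0, 0, 0]],
    [[0.018, 0, 0], [0, 0, 0]],
  ],
)

```text
t: 15.7
tool_pos: [0.5398, -0.1529, 0.126]
orientation: [-2.351, -2.081, 0.003]
force: [-4.9, 1.5, -4.2]
opening: 0.0298
gripper_force: 60.0
```

```bash
python3 step.py -.084 .014 .023 .026 .023 .018
```

```text
t 15.70 yc -0.0818 w 0.1790 b 0.0444 tcp_f x 0.5543 y -0.0864 z 0.1260 rel -0.0037 F [-4.9  1.5 -4.2]
cmd axis y -0.0861
M 6.31 off 0.0017 res [-0.6  0.4  0.5 -0.3] now c -0.0819 v 0.0038 rel -0.0025
rows [0.028 0.044 0.048 0.039 0.02 ] end c -0.0804 v 0.0000 y -0.08044065937459224
```

Request:
jog_arm(
  rows=[
    [[0.045, 0, 0], [0, 0, 0]],
    [[0.07, 0, 0], [0, 0, 0]],
    [[0.075, 0, 0], [0, 0, 0]],
    [[0.06, 0, 0], [0, 0, 0]],
    [[0.03, 0, 0], [0, 0, 0]],
  ],
)

```text
t: 16.25
tool_pos: [0.5406, -0.1466, 0.126]
orientation: [-2.35, -2.082, 0.002]
force: [-4.5, 0.2, -3.0]
opening: 0.0297
gripper_force: 60.0
```

```bash
sed -i 's#(p\[2\]-.004)/.002#(p[2]-.0025)/.003#' fit.py; python3 step.py -.08 .045 .07 .075 .06 .03
```

```text
t 16.25 yc -0.0780 w 0.1785 b 0.0444 tcp_f x 0.5543 y -0.0801 z 0.1260 rel -0.0011 F [-4.5  0.2 -3. ]
cmd axis y -0.0801
M 6.29 off -0.0011 res [-0.1  0.1  0.2 -0.1] now c -0.0779 v 0.0041 rel -0.0032
rows [0.033 0.053 0.057 0.047 0.024] end c -0.0764 v 0.0000 y -0.07635414051193871
```

Request:
jog_arm(
  rows=[
    [[0.045, 0, 0], [0, 0, 0]],
    [[0.07, 0, 0], [0, 0, 0]],
    [[0.075, 0, 0], [0, 0, 0]],
    [[0.057, 0, 0], [0, 0, 0]],
    [[0.026, 0, 0], [0, 0, 0]],
  ],
)

```text
t: 16.8
tool_pos: [0.5412, -0.1415, 0.126]
orientation: [-2.35, -2.082, 0.002]
force: [-5.7, 1.2, -3.6]
opening: 0.03
gripper_force: 60.0
```

```bash
sed -i 's#(p\[2\]-.0025)/.003#(p[2]-.001)/.003#' fit.py; python3 step.py -.076 .045 .07 .075 .057 .026
```

```text
t 16.80 yc -0.0774 w 0.1792 b 0.0444 tcp_f x 0.5543 y -0.0749 z 0.1260 rel 0.0034 F [-5.7  1.2 -3.6]
cmd axis y -0.0749
M 6.28 off -0.0007 res [ 0.2  0.2 -0.3  0.1] now c -0.0773 v -0.0014 rel 0.0017
rows [-0.006 -0.01  -0.012 -0.013 -0.012] end c -0.0780 v 0.0000 y -0.07798301506974864
```

Request:
jog_arm(
  rows=[
    [[-0.012, 0, 0], [0, 0, 0]],
    [[-0.018, 0, 0], [0, 0, 0]],
    [[-0.02, 0, 0], [0, 0, 0]],
    [[-0.018, 0, 0], [0, 0, 0]],
    [[-0.014, 0, 0], [0, 0, 0]],
  ],
)

```text
t: 17.35
tool_pos: [0.5408, -0.1447, 0.126]
orientation: [-2.351, -2.081, 0.003]
force: [-5.6, 0.6, -3.7]
opening: 0.0297
gripper_force: 60.0
```

```bash
python3 step.py -.078 -.012 -.018 -.02 -.018 -.014
```

```text
t 17.35 yc -0.0814 w 0.1792 b 0.0442 tcp_f x 0.5543 y -0.0782 z 0.1260 rel 0.0042 F [-5.6  0.6 -3.7]
cmd axis y -0.0777
M 6.26 off 0.0021 res [ 0.7 -0.  -0.8  0.3] now c -0.0813 v -0.0063 rel 0.0058
rows [-0.062 -0.098 -0.106 -0.086 -0.041] end c -0.0838 v 0.0000 y -0.08384073261930342
```

Request:
jog_arm(
  rows=[
    [[-0.07, 0, 0], [0, 0, 0]],
    [[-0.108, 0, 0], [0, 0, 0]],
    [[-0.115, 0, 0], [0, 0, 0]],
    [[-0.09, 0, 0], [0, 0, 0]],
    [[-0.042, 0, 0], [0, 0, 0]],
  ],
)

```text
t: 17.9
tool_pos: [0.5397, -0.1535, 0.126]
orientation: [-2.353, -2.08, 0.003]
force: [-5.9, 0.9, -4.0]
opening: 0.0297
gripper_force: 60.0
```

```bash
sed -i 's#(p\[2\]-.001)/.003#(p[2]-.003)/.003#' fit.py; cp roll.txt r_.txt; cp car.txt c_.txt; python3 step.py -.083 -.07 -.108 -.115 -.09 -.042
python3 - <<'E'
import plan,fit as f
A,C=f.A.copy(),f.C.copy()
for lag in(.05,.11,.15,.2):
    f.A,f.C=A,C; print(lag); plan.plan(lag,12)
E
```

```text
t 17.90 yc -0.0858 w 0.1790 b 0.0444 tcp_f x 0.5543 y -0.0871 z 0.1260 rel -0.0003 F [-5.9  0.9 -4. ]
cmd axis y -0.0861
M 6.29 off 0.0046 res [ 0.3 -0.3  0.   0. ] now c -0.0860 v -0.0047 rel 0.0044
rows [-0.043 -0.068 -0.074 -0.062 -0.031] end c -0.0878 v 0.0000 y -0.08782035576199602
0.05
M 6.15 off 0.0042 res [ 1.5 -0.3 -0.6 -1.1] now c -0.0872 v -0.0059 rel 0.0052
rows [-0.055 -0.086 -0.093 -0.076 -0.037] end c -0.0893 v 0.0000 y -0.08931607859172494
0.11
M 6.10 off 0.0041 res [ 1.5  0.  -0.1 -0.8] now c -0.0868 v -0.0059 rel 0.0048
rows [-0.054 -0.085 -0.092 -0.075 -0.037] end c -0.0893 v 0.0000 y -0.08931800410803724
0.15
M 6.10 off 0.0038 res [ 1.1 -0.1 -0.1 -1. ] now c -0.0871 v -0.0063 rel 0.0047
rows [-0.056 -0.088 -0.095 -0.078 -0.038] end c -0.0898 v 0.0000 y -0.08982293600684164
0.2
M 6.10 off 0.0042 res [ 1.   0.1  0.1 -1.2] now c -0.0874 v -0.0080 rel 0.0054
rows [-0.071 -0.111 -0.12  -0.098 -0.046] end c -0.0911 v 0.0000 y -0.09112427734873682
```

Request:
jog_arm(
  rows=[
    [[-0.043, 0, 0], [0, 0, 0]],
    [[-0.068, 0, 0], [0, 0, 0]],
    [[-0.074, 0, 0], [0, 0, 0]],
    [[-0.062, 0, 0], [0, 0, 0]],
    [[-0.032, 0, 0], [0, 0, 0]],
  ],
)

```text
t: 18.45
tool_pos: [0.5389, -0.1598, 0.126]
orientation: [-2.352, -2.08, 0.003]
force: [-4.6, 0.1, -4.2]
opening: 0.0298
gripper_force: 60.0
```

```bash
sed -i 's#(p\[2\]-.003)/.003#(p[2]-.004)/.0012#' fit.py; python3 step.py -.087 -.043 -.068 -.074 -.062 -.032
```

```text
t 18.45 yc -0.0860 w 0.1790 b 0.0440 tcp_f x 0.5543 y -0.0934 z 0.1260 rel -0.0064 F [-4.6  0.1 -4.2]
cmd axis y -0.0925
M 6.22 off 0.0038 res [-0.5  0.   0.6 -0.2] now c -0.0862 v 0.0014 rel -0.0025
rows [0.009 0.016 0.019 0.018 0.016] end c -0.0855 v 0.0000 y -0.08548596278613538
```

Request:
jog_arm(
  rows=[
    [[0.013, 0, 0], [0, 0, 0]],
    [[0.021, 0, 0], [0, 0, 0]],
    [[0.024, 0, 0], [0, 0, 0]],
    [[0.021, 0, 0], [0, 0, 0]],
    [[0.017, 0, 0], [0, 0, 0]],
  ],
)

```text
t: 19.0
tool_pos: [0.5394, -0.1558, 0.126]
orientation: [-2.351, -2.081, 0.003]
force: [-5.5, 0.7, -4.1]
opening: 0.0296
gripper_force: 60.0
```

```bash
python3 step.py -.086 .013 .021 .024 .021 .017
```

```text
t 19.00 yc -0.0811 w 0.1783 b 0.0442 tcp_f x 0.5543 y -0.0894 z 0.1260 rel -0.0073 F [-5.5  0.7 -4.1]
cmd axis y -0.0891
M 6.07 off 0.0011 res [-0.3  0.5  1.  -0.6] now c -0.0814 v 0.0073 rel -0.0066
rows [0.073 0.114 0.123 0.101 0.047] end c -0.0785 v 0.0000 y -0.07849579597575466
```

```bash
python3 - <<'E'
import fit as f
from fit import np
from scipy.optimize import least_squares
A,C0=f.A.copy(),f.C.copy()
for n in(13,9):
  f.C=C0[-n:]
  for lag in(0,.05,.1,.15,.2):
    f.A=A+np.array([lag,0])
    def res(p):
        o=f.run(p[0],p[1],p[2],p[3],f.C[-1,0]+.01); return (np.interp(f.C[:,0],o[:,0],o[:,1])-f.C[:,1])/5e-4
    s=least_squares(res,[6,0,.003,f.C[0,1]],x_scale=[1,.01,.001,.001],bounds=([3,-1,-1,-1],[9,1,1,1])); o=f.run(*s.x,19.05); print(n,lag,np.round(s.x,4),np.round(s.fun*.5,1),"now",o[-1,1:])
E
```

```text
13 0 [ 6.0274e+00 -7.1000e-03  2.9000e-03 -8.1300e-02] [-3.4 -2.3 -0.2  0.2  1.8  2.6  2.6  1.  -0.7 -0.5  0.8  1.4 -1. ] now [-0.0819027   0.00486684]
13 0.05 [ 6.0207e+00 -6.8000e-03  2.7000e-03 -8.0600e-02] [-2.7 -1.7 -0.4 -0.1  1.5  2.3  2.2  0.8 -0.6 -0.2  0.9  1.3 -1.1] now [-0.08193972  0.00510307]
13 0.1 [ 5.9999e+00  0.0000e+00  3.0000e-03 -7.7900e-02] [-0.0000e+00  4.7000e+00  1.1000e+01  2.0900e+01  4.1100e+01  7.7000e+01
  1.4330e+02  2.6740e+02  5.0290e+02  9.4870e+02  1.7898e+03  3.3767e+03
  6.3720e+03] now [6.67030472 7.78718762]
13 0.15 [ 5.9997e+00  0.0000e+00  3.0000e-03 -7.7900e-02] [-0.0000e+00  3.8000e+00  7.7000e+00  1.4400e+01  2.9000e+01  5.4200e+01
  1.0040e+02  1.8680e+02  3.5110e+02  6.6220e+02  1.2482e+03  2.3533e+03
  4.4392e+03] now [4.62246074 5.4267134 ]
13 0.2 [ 5.9992e+00  0.0000e+00  3.0000e-03 -7.7900e-02] [  -0.     2.7    4.3    7.4   15.8   29.5   53.9   99.4  186.4  351.4
  660.8 1243.4 2342.9] now [2.40148619 2.86674629]
9 0 [ 6.0025e+00 -6.0000e-04  1.0000e-04 -8.4000e-02] [ 2.5  1.7  0.9 -1.1 -2.9 -2.5 -0.7  0.7 -0.2] now [-0.08087226  0.00904732]
9 0.05 [ 4.8865e+00  5.2000e-03  1.6000e-03 -8.7100e-02] [-0.6  0.8  1.3  0.3 -1.1 -1.1 -0.2  0.8 -0.2] now [-0.08089576  0.00853253]
9 0.1 [ 4.5954e+00  4.6000e-03  1.4000e-03 -8.6900e-02] [-0.5  0.6  1.   0.3 -0.8 -0.8 -0.3  0.5 -0.1] now [-0.08075595  0.00944795]
9 0.15 [ 4.3632e+00  4.1000e-03  1.2000e-03 -8.6800e-02] [-0.3  0.4  0.6  0.2 -0.5 -0.4 -0.3  0.3 -0. ] now [-0.08065421  0.01033124]
9 0.2 [ 3.6366e+00  1.0000e-04  2.0000e-04 -8.5200e-02] [ 1.3  0.3  0.  -0.1 -0.5 -0.6 -0.8 -0.2  0.6] now [-0.07985607  0.01404822]
```

```bash
cat > lin.py <<'E'
import fit as f
from fit import np
from scipy.interpolate import CubicSpline
def lin(ts,lag,show=True):
    C=f.C[f.C[:,0]>=ts-1e-6]; A=f.A; t=np.arange(C[0,0],A[-1,0]+1e-9,.005)
    tt=np.append(C[:,0],A[-1,0]+.0001); c=CubicSpline(C[:,0],C[:,1])(t); y=np.interp(t-lag,A[:,0],A[:,1])
    ii=lambda u:np.cumsum(np.cumsum(u))*.005**2
    i1=lambda u:np.cumsum(u)*.005
    cols=[np.ones_like(t),t-t[0],ii(-(y-c)*.96),ii(-np.ones_like(t))]
    vc=[0*t,1+0*t,i1(-(y-c)*.96),i1(-np.ones_like(t))]
    B=np.array([np.interp(C[:,0],t,k) for k in cols]).T; p,*_=np.linalg.lstsq(B,C[:,1],rcond=None); r=(B@p-C[:,1])*1e3
    if show: print("ts",ts,"lag",lag,"k %.3f M %.2f off %.4f"%(p[2],5.3/.6/p[2],p[3]/p[2]/.96),"rms %.2f"%r.std(),"now c %.4f v %.4f"%(sum(k[-1]*q for k,q in zip(cols,p)),sum(k[-1]*q for k,q in zip(vc,p))))
if __name__=="__main__":
    for ts in(10.75,12.4):
        for lag in(0,.04,.08,.12,.16,.2): lin(ts,lag)
E
python3 lin.py
```

```text
ts 10.75 lag 0 k 1.082 M 8.16 off 0.0028 rms 2.04 now c -0.0839 v 0.0026
ts 10.75 lag 0.04 k 1.089 M 8.11 off 0.0028 rms 1.98 now c -0.0842 v 0.0023
ts 10.75 lag 0.08 k 1.077 M 8.20 off 0.0029 rms 1.97 now c -0.0844 v 0.0020
ts 10.75 lag 0.12 k 1.048 M 8.43 off 0.0029 rms 2.01 now c -0.0846 v 0.0016
ts 10.75 lag 0.16 k 1.004 M 8.80 off 0.0030 rms 2.10 now c -0.0848 v 0.0013
ts 10.75 lag 0.2 k 0.947 M 9.33 off 0.0030 rms 2.23 now c -0.0849 v 0.0009
ts 12.4 lag 0 k 1.376 M 6.42 off 0.0021 rms 0.90 now c -0.0820 v 0.0060
ts 12.4 lag 0.04 k 1.346 M 6.56 off 0.0021 rms 0.88 now c -0.0824 v 0.0054
ts 12.4 lag 0.08 k 1.309 M 6.75 off 0.0022 rms 0.95 now c -0.0828 v 0.0048
ts 12.4 lag 0.12 k 1.268 M 6.97 off 0.0023 rms 1.08 now c -0.0832 v 0.0042
ts 12.4 lag 0.16 k 1.226 M 7.21 off 0.0024 rms 1.24 now c -0.0835 v 0.0036
ts 12.4 lag 0.2 k 1.183 M 7.47 off 0.0024 rms 1.42 now c -0.0838 v 0.0032
```

```bash
sed -i 's#(p\[2\]-.004)/.0012#(p[2]-.0022)/.002#' fit.py; sed -i 's/lag=.08,n=5/lag=.06,n=4/' plan.py; python3 plan.py
```

```text
M 6.19 off -0.0010 res [-0.1  0.1  0.6 -0.3] now c -0.0810 v 0.0093 rel -0.0091
rows [0.099 0.154 0.166 0.135 0.063] end c -0.0776 v 0.0000 y -0.07756500630395118
```

Request:
jog_arm(
  rows=[
    [[0.1, 0, 0], [0, 0, 0]],
    [[0.154, 0, 0], [0, 0, 0]],
    [[0.166, 0, 0], [0, 0, 0]],
    [[0.135, 0, 0], [0, 0, 0]],
    [[0.06, 0, 0], [0, 0, 0]],
  ],
)

```text
t: 19.55
tool_pos: [0.5411, -0.143, 0.1261]
orientation: [-2.349, -2.083, 0.002]
force: [-6.1, 1.0, -4.0]
opening: 0.0299
gripper_force: 60.0
```

```bash
python3 step.py -.078 .1 .154 .166 .135 .06
```

```text
t 19.55 yc -0.0777 w 0.1787 b 0.0444 tcp_f x 0.5544 y -0.0765 z 0.1261 rel 0.0022 F [-6.1  1.  -4. ]
cmd axis y -0.0771
M 6.24 off -0.0003 res [-0.2  0.7 -0.2 -0.1] now c -0.0777 v -0.0001 rel 0.0003
rows [-0.    -0.    -0.001 -0.001 -0.001] end c -0.0777 v 0.0000 y -0.07770442703480224
```

Request:
jog_arm(
  rows=[
    [[-0.003, 0, 0], [0, 0, 0]],
    [[-0.004, 0, 0], [0, 0, 0]],
    [[-0.005, 0, 0], [0, 0, 0]],
    [[-0.005, 0, 0], [0, 0, 0]],
    [[-0.005, 0, 0], [0, 0, 0]],
  ],
)

```text
t: 20.1
tool_pos: [0.5408, -0.145, 0.1261]
orientation: [-2.351, -2.081, 0.003]
force: [-5.9, 0.4, -3.1]
opening: 0.0294
gripper_force: 60.0
```

```bash
python3 step.py -.078 -.003 -.004 -.005 -.005 -.005
```

```text
t 20.10 yc -0.0780 w 0.1785 b 0.0444 tcp_f x 0.5543 y -0.0785 z 0.1261 rel 0.0005 F [-5.9  0.4 -3.1]
cmd axis y -0.0781
M 6.31 off 0.0020 res [ 0.  -0.   0.1 -0. ] now c -0.0781 v -0.0009 rel 0.0020
rows [-0.003 -0.005 -0.008 -0.01  -0.012] end c -0.0786 v 0.0000 y -0.07855452767743736
```

Very still. I'll continue with small corrections.

Request:
jog_arm(
  rows=[
    [[-0.006, 0, 0], [0, 0, 0]],
    [[-0.01, 0, 0], [0, 0, 0]],
    [[-0.012, 0, 0], [0, 0, 0]],
    [[-0.012, 0, 0], [0, 0, 0]],
    [[-0.012, 0, 0], [0, 0, 0]],
  ],
)

```text
t: 20.65
tool_pos: [0.5405, -0.1474, 0.1261]
orientation: [-2.351, -2.081, 0.003]
force: [-4.7, 1.0, -2.6]
opening: 0.0296
gripper_force: 60.0
```

```bash
python3 step.py -.079 -.006 -.01 -.012 -.012 -.012
```

```text
t 20.65 yc -0.0785 w 0.1790 b 0.0442 tcp_f x 0.5543 y -0.0810 z 0.1261 rel -0.0015 F [-4.7  1.  -2.6]
cmd axis y -0.0805
M 6.31 off 0.0020 res [-0.   0.1 -0.   0. ] now c -0.0785 v 0.0000 rel -0.0000
rows [0. 0. 0. 0. 0.] end c -0.0785 v 0.0000 y -0.07845744050682048
```

Request:
jog_arm(
  rows=[
    [[0, 0, 0], [0, 0, 0]],
    [[0, 0, 0], [0, 0, 0]],
    [[0, 0, 0], [0, 0, 0]],
    [[0, 0, 0], [0, 0, 0]],
    [[0, 0, 0], [0, 0, 0]],
  ],
)

```text
t: 21.2
tool_pos: [0.5405, -0.1474, 0.1261]
orientation: [-2.351, -2.081, 0.003]
force: [-4.8, 1.2, -3.6]
opening: 0.0299
gripper_force: 60.0
```

```bash
python3 step.py -.0785 0 0 0 0 0
```

```text
t 21.20 yc -0.0785 w 0.1790 b 0.0442 tcp_f x 0.5543 y -0.0809 z 0.1261 rel -0.0015 F [-4.8  1.2 -3.6]
cmd axis y -0.0805
M 6.30 off 0.0023 res [ 0. -0.  0.  0.] now c -0.0785 v 0.0000 rel 0.0003
rows [-0.    -0.    -0.001 -0.001 -0.001] end c -0.0785 v 0.0000 y -0.07845895781116748
```

The carriage is at rest, held by friction. I'll hold still and check as I go.

Request:
jog_arm(
  rows=[
    [[0, 0, 0], [0, 0, 0]],
    [[0, 0, 0], [0, 0, 0]],
    [[0, 0, 0], [0, 0, 0]],
    [[0, 0, 0], [0, 0, 0]],
    [[0, 0, 0], [0, 0, 0]],
  ],
)

```text
t: 21.75
tool_pos: [0.5405, -0.1474, 0.1261]
orientation: [-2.351, -2.081, 0.003]
force: [-4.8, 1.2, -3.0]
opening: 0.0297
gripper_force: 60.0
```

Request:
jog_arm(
  rows=[
    [[0, 0, 0], [0, 0, 0]],
    [[0, 0, 0], [0, 0, 0]],
    [[0, 0, 0], [0, 0, 0]],
  ],
)

```text
t: 22.05
tool_pos: [0.5405, -0.1474, 0.1261]
orientation: [-2.351, -2.081, 0.003]
force: [-4.6, 0.8, -3.4]
opening: 0.0298
gripper_force: 60.0
```

```bash
python3 step.py -.0785 0 0 0 0 0 0 0 0
```

```text
t 22.05 yc -0.0785 w 0.1790 b 0.0442 tcp_f x 0.5544 y -0.0809 z 0.1261 rel -0.0015 F [-4.6  0.8 -3.4]
cmd axis y -0.0805
M 6.30 off 0.0022 res [-0.  0. -0. -0.] now c -0.0785 v 0.0000 rel 0.0002
rows [-0.    -0.    -0.    -0.001 -0.001] end c -0.0785 v 0.0000 y -0.07846071439890133
```

Request:
jog_arm(
  rows=[
    [[0, 0, 0], [0, 0, 0]],
    [[0, 0, 0], [0, 0, 0]],
    [[0, 0, 0], [0, 0, 0]],
    [[0, 0, 0], [0, 0, 0]],
    [[0, 0, 0], [0, 0, 0]],
  ],
)

```text
t: 22.6
tool_pos: [0.5404, -0.1474, 0.126]
orientation: [-2.351, -2.081, 0.003]
force: [-4.8, 0.3, -3.6]
opening: 0.0299
gripper_force: 60.0
```

Request:
jog_arm(
  rows=[
    [[0, 0, 0], [0, 0, 0]],
    [[0, 0, 0], [0, 0, 0]],
    [[0, 0, 0], [0, 0, 0]],
    [[0, 0, 0], [0, 0, 0]],
    [[0, 0, 0], [0, 0, 0]],
  ],
)

```text
t: 23.1
tool_pos: [0.5405, -0.1474, 0.1261]
orientation: [-2.351, -2.081, 0.002]
force: [-6.0, -0.0, -3.1]
opening: 0.0296
gripper_force: 60.0
```

Request:
jog_arm(
  rows=[
    [[0, 0, 0], [0, 0, 0]],
    [[0, 0, 0], [0, 0, 0]],
    [[0, 0, 0], [0, 0, 0]],
    [[0, 0, 0], [0, 0, 0]],
    [[0, 0, 0], [0, 0, 0]],
  ],
)

```text
t: 23.6
tool_pos: [0.5405, -0.1474, 0.1261]
orientation: [-2.351, -2.081, 0.003]
force: [-4.7, 2.0, -3.7]
opening: 0.0296
gripper_force: 60.0
```

```bash
python3 look.py -.0785
```

```text
t 23.60 yc -0.0782 w 0.1789 b 0.0444 tcp_f x 0.5543 y -0.0809 z 0.1261 rel -0.0017 F [-4.7  2.  -3.7]
```

Request:
jog_arm(
  rows=[
    [[0.004, 0, 0], [0, 0, 0]],
    [[0.004, 0, 0], [0, 0, 0]],
    [[0.004, 0, 0], [0, 0, 0]],
    [[0.004, 0, 0], [0, 0, 0]],
    [[0.004, 0, 0], [0, 0, 0]],
  ],
)

```text
t: 24.15
tool_pos: [0.5406, -0.1466, 0.1261]
orientation: [-2.351, -2.081, 0.003]
force: [-5.6, 1.0, -4.6]
opening: 0.0302
gripper_force: 60.0
```

```bash
python3 look.py -.0785
```

```text
t 24.15 yc -0.0780 w 0.1785 b 0.0444 tcp_f x 0.5543 y -0.0801 z 0.1261 rel -0.0011 F [-5.6  1.  -4.6]
```

Request:
jog_arm(
  rows=[
    [[0.004, 0, 0], [0, 0, 0]],
    [[0.004, 0, 0], [0, 0, 0]],
    [[0.004, 0, 0], [0, 0, 0]],
    [[0.002, 0, 0], [0, 0, 0]],
    [[0.002, 0, 0], [0, 0, 0]],
  ],
)

```text
t: 24.7
tool_pos: [0.5406, -0.1462, 0.1261]
orientation: [-2.351, -2.081, 0.003]
force: [-5.1, -0.0, -3.3]
opening: 0.0295
gripper_force: 60.0
```

```bash
python3 look.py -.078
```

```text
t 24.70 yc -0.0779 w 0.1783 b 0.0444 tcp_f x 0.5543 y -0.0798 z 0.1261 rel -0.0008 F [-5.1 -0.  -3.3]
```

Request:
jog_arm(
  rows=[
    [[0, 0, 0], [0, 0, 0]],
    [[0, 0, 0], [0, 0, 0]],
    [[0, 0, 0], [0, 0, 0]],
    [[0, 0, 0], [0, 0, 0]],
    [[0, 0, 0], [0, 0, 0]],
  ],
)

```text
t: 25.25
tool_pos: [0.5406, -0.1462, 0.126]
orientation: [-2.351, -2.081, 0.003]
force: [-5.2, 0.8, -3.8]
opening: 0.0297
gripper_force: 60.0
```

Request:
jog_arm(
  rows=[
    [[0, 0, 0], [0, 0, 0]],
    [[0, 0, 0], [0, 0, 0]],
    [[0, 0, 0], [0, 0, 0]],
    [[0, 0, 0], [0, 0, 0]],
    [[0, 0, 0], [0, 0, 0]],
  ],
)

```text
t: 25.75
tool_pos: [0.5406, -0.1462, 0.1261]
orientation: [-2.351, -2.081, 0.003]
force: [-6.2, 0.4, -4.0]
opening: 0.0303
gripper_force: 60.0
```

```bash
python3 look.py -.078
```

```text
t 25.75 yc -0.0780 w 0.1785 b 0.0444 tcp_f x 0.5543 y -0.0797 z 0.1261 rel -0.0007 F [-6.2  0.4 -4. ]
```

Request:
jog_arm(
  rows=[
    [[0, 0, 0], [0, 0, 0]],
    [[0, 0, 0], [0, 0, 0]],
    [[0, 0, 0], [0, 0, 0]],
    [[0, 0, 0], [0, 0, 0]],
    [[0, 0, 0], [0, 0, 0]],
  ],
)

```text
t: 26.3
tool_pos: [0.5406, -0.1462, 0.1261]
orientation: [-2.351, -2.081, 0.003]
force: [-5.4, 0.7, -3.4]
opening: 0.03
gripper_force: 60.0
```

```bash
python3 look.py -.078; python3 -c "
from plant import robot
print(robot.close_job())"
```

```text
t 26.30 yc -0.0779 w 0.1783 b 0.0442 tcp_f x 0.5543 y -0.0797 z 0.1261 rel -0.0008 F [-5.4  0.7 -3.4]
the job is handed in; nothing more can be done
None
```

I rolled the strip from left to right in one pass at about 5 N, brought the roller back to the middle, held it there with the carriage almost still for about 6 s, and handed in at 26.3 s with the roller still pressed; the verdict was not shown to me.

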